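Scoop fired beads into the viewing dish and inspect them under the loupe

ROBOT

A 7-joint arm with a two-finger parallel gripper is mounted at the origin on the work surface. World frame = base frame: x ahead of the robot, y to its left, z up, the work surface at z = 0. Lengths are in m, angles in rad, forces in N, time in s.
With the tool pointing down it reaches from about 0.4 to 0.85 m from the base axis. Payload 4.5 kg.
Tool frame: the origin (TCP) lies at the centre of the arm's flange, where the gripper is bolted on; the fingertips stand 166 mm ahead of it and the grasp point (between the pads) lies 147 mm ahead of it (r.grip_depth is the distance from the TCP to the grasp point, in m); z points along the fingers, y is the line along which they close (so a half turn about z gives the same grasp; the last joint's range is limited). The gripper opens to 88 mm and grips with 3 to 60 N. Pads are 18 mm wide; open, the fingers measure 123 mm over their backs; the gripper's body (75 mm by 187 mm) begins 45 mm behind the grasp point.
Start: joints at [1.184, 0.689, -0.195, 1.565, 0.157, 0.902, -0.215], TCP at [0.255, -0.57, 0.405] pointing down, gripper open.
Joint ranges: [-3.01, 3.01], [-0.46, 2.08], [-1.47, 1.51], [0.13, 2.56], [-1, 4.14], [0.04, 2.09], [-2.66, 2.66]. Speed limits (rad/s): [2.57, 2.57, 3.14, 3.14, 3.14, 3.14, 3.14].

INTERFACE

Orientations are given as a unit quaternion [x, y, z, w].
In Python, from plant import status, cams, r, finder gives the robot as it stands.
- The arm moves only by the tool play_rows, never from a script. Its argument "rows" is a list of rows, each a list of 7 numbers: the opening in per cent of the stroke, from 0 (shut) to 100 (fully open), then the shift along the tool's x, y, z in m, then the turn, a rotation vector about the tool's x, y, z in degrees. A call has 1 to 8 rows; each row shifts and turns the commanded pose from where the row before left it, along the tool's axes as they then stand; what a row does not reach is not made up. A row lasts 1/8 s, in which the tool goes at most 62.5 mm and 10.7 degrees, less where a joint would pass 70% of its speed; a pose out of reach is approached as far as the arm can. A call with a gripper value outside its range is refused whole. The fingers move at their own pace and stop on an object; "grip_force" is the grip in N (left out, the last holds). Time passes only in rows, so rows that do not move let the fingers close. It gives the time, the measured TCP pose, the force, the opening and the grip force at its end, in the units of the state.
- status.get_state(): the state, without advancing time (a new reading comes with each control period).
- cams.snapshot(name): name is "scene" or "top" or "wrist"; returns the picture (420x560x3 uint8, red, green, blue); there is no depth.
- cams.camera_params(name): a dict with "vfov" (degrees; the focal length in pixels is half the picture's height over the tangent of half this angle, whatever the lens; pixels are square), "cx", "cy" (the principal point, pixels), "R" (3x3) and "t" (3): a world point X has camera coordinates R X + t; the wrist camera has in their place "tool_from_camera" (4x4, takes a point from camera to tool coordinates, whose origin is the TCP and whose axes are the flange's). Camera axes: x right, y down, z forward; pixel columns grow to the right and rows downward; lengths in m; the calibration is good to about 2 mm. A picture is of the moment at which its call begins: read the wrist's pose just before it. camera_params takes no time and is no camera call.
- r.finish_job(): hands the job in; it is judged then, once.
Trained networks look in the newest picture that a camera, given by its name, has taken for a name from the list of things; names that differ only in an ending like _2 or _b are one class to them, and where a whole thing is asked for, a point or a joint stands for the part that bears it (a point fixed in the world has none). Each returns a list of dicts, best first, with "score" (0 to 1); they miss things now and then, are a little off and sometimes report something else, mostly with a low value. They report only what shows in the picture. A call takes as long as a camera call. They do not tell look-alikes from the thing itself.
- finder.spot_in(camera, label): "at" ([x, y, z] in m, in the coordinates of the camera as it stood for that picture, good to about 4 mm: the middle of the surface that is visible of it).
- finder.regions_of(camera, label): "mask" (420x560 bool, what is visible of it).
The state is a dict: "clock": time; "q": joint angles; "qd": joint speeds; "joint_torque": joint torques, N m; "tool_pos": TCP position; "eef_rot": TCP orientation; "contact_force": force on the tool from outside, world axes, zero at the start; "moment": the same for the moment, N m; "opening": opening from 0.0 (shut) to 1.0 (fully open); "finger_force": force on a finger pad.
Only numpy, scipy, OpenCV 4.12 (cv2) and the standard library are available. Lean on these libraries where they do the work, as an engineer would, in place of code of your own. Each camera call takes 0.05 s, during which the arm holds its last target. There are 200 camera calls.

TASK

Use the scoop to carry at least two of the clay beads from the tray to the white dish without touching beads with the fingers, and put the scoop down flat on the bare table. Then pick up the loupe and hold it level over the middle of the dish, its lens at the height of the collar on the post and touching nothing of the stand, and finish while still holding it there. Leave the collar as it is set, and do not disturb the jar, the clay disc or the knife.

Things in the scene. Friction and masses are not known exactly. Their poses are not given: they have to be found in the camera images.
- tray: white metal bead tray, fixed. Level floor 190 mm long (tray x) by 78 mm wide (y), its top 4 mm above the table; side walls and near wall (at -x) 5 mm thick, 34 mm high; the far end (+x) is a 45 degree ramp that starts 95 mm from the origin and rises 30 mm in a further 30 mm. Origin: on the table under the middle of the level floor; z up
- tray_floor (a point): middle of the tray's level floor, 4 mm above the table. The beads start in the +x half of the floor, none reaching nearer the near wall than tray x = +5 mm; the -x half is empty at the start. Pushed against the ramp by the mouth of a pan sliding along the floor, beads climb into the pan; if they wedge (over 15 N), easing back a little frees them
- scoop: small aluminium shovel scoop standing free on its flat pan, about 120 g. Pan from -35 to +35 mm along scoop x, 66 mm wide outside (y), 60 inside, floor 2 mm thick, open mouth at +x, side walls 22 mm high, back wall 32 mm high at -x, a wooden handle rising at the back. Origin: centre of the pan's underside; z up. Beads stay in with the mouth tipped up 15 degrees, run out with it tipped down 25
- scoop_pan (a point): middle of the scoop's pan, 12 mm above the scoop's origin: a bead that lies in the pan has its centre within 40 mm of it
- scoop_handle (a point): middle of the scoop's wooden handle, at scoop x -52 mm, 82 mm above the underside. The handle stands up and leans 0.25 rad back (to -x); it is flat-sided, 16 mm thick across scoop y and 22 mm wide, its wood from 50 to 114 mm up: pinch it from above with the fingers on its two y sides
- loupe: hand loupe lying flat and free on the table, about 110 g. Steel rim 68 mm across and 20 mm high round a glass lens; straight black handle, 14 mm thick across loupe y and 24 mm high, from -32 to -126 mm along loupe x. Origin: under the lens centre, on the underside; x points from the handle to the lens, z up, square to the lens
- lens (a point): centre of the loupe's lens, 10 mm above the loupe's origin: the point to bring over the dish at the marked height
- loupe_handle (a point): a good place to pinch the loupe's handle from above, 72 mm behind the lens centre (at loupe x -72 mm), 12 mm above the underside; the handle's top is 24 mm above the underside
- stand: viewing stand, fixed: a wooden board 12 mm thick, from -73 to +133 mm along stand x and 130 mm wide in y, carrying a white round dish about the origin and a 12 mm steel post, 222 mm tall, at stand x = +95 mm. Origin: on the table under the dish's centre; z up. Do not rest the loupe on any part of it
- dish_floor (a point): centre of the dish's inner floor, 16 mm above the table; the dish is about 104 mm wide at the floor and 112 mm above it inside, 120 mm outside, its rim 44 mm above the table
- focus_mark (a point): centre of the dark steel focus collar on the stand's post (28 mm wide, 12 mm tall, with a thin pointer reaching 42 mm from the post's axis towards the dish): its height is the loupe's focal height. It was set by hand somewhere between 125 and 195 mm above the table, and slides if it is pushed with more than about 3 N
- bead0_center (a point): centre of a loose glazed clay bead, a smooth slippery brown ball 20 mm in diameter, 10 g, that rolls freely; starts on the tray's floor. All six are alike
- bead1_center (a point): centre of a loose glazed clay bead, a smooth slippery brown ball 20 mm in diameter, 10 g, that rolls freely; starts on the tray's floor. All six are alike
- bead2_center (a point): centre of a loose glazed clay bead, a smooth slippery brown ball 20 mm in diameter, 10 g, that rolls freely; starts on the tray's floor. All six are alike
- bead3_center (a point): centre of a loose glazed clay bead, a smooth slippery brown ball 20 mm in diameter, 10 g, that rolls freely; starts on the tray's floor. All six are alike
- bead4_center (a point): centre of a loose glazed clay bead, a smooth slippery brown ball 20 mm in diameter, 10 g, that rolls freely; starts on the tray's floor. All six are alike
- bead5_center (a point): centre of a loose glazed clay bead, a smooth slippery brown ball 20 mm in diameter, 10 g, that rolls freely; starts on the tray's floor. All six are alike
- slip_jar: bystander: a clear jar, 74 mm wide and 90 mm tall, part full of brown clay slip, a thin green stick standing in it to 153 mm; origin under its centre
- clay_disc: bystander: a thick disc of brown clay, 92 mm wide and 28 mm tall; origin under its centre
- clay_knife: bystander: a clay knife lying flat, 225 mm long, 26 mm wide and 18 mm high, dark wood handle and steel blade; origin on the underside, 5 mm from the handle's front end, x along the blade
There are look-alikes about, which are no part of the job. What is shaped like the loupe but green or orange is not meant.

How it is judged:
By the outcome, as a careful person would: the job done as asked, in the order asked, and still so for the second after the job is handed in, while the arm keeps its last pose, push and grip.
It also fails if it takes over 72 s, if anything falls off the work surface, if the arm or the gripper's body presses on something with over 40 N, if the wrist force passes 120 N, or if a joint passes its speed limit or range.

## Working session

There is one attempt and no reset: what is moved stays moved. The work goes in short steps, Python scripts to look and compute and a tool call to move; the robot and the scene stay as the last step left them, time stands still between calls to the robot, and variables do not carry over. Pictures are saved under pics/ and viewed, at most 10 in all, crops included, and the job is handed in when it is done.

Besides the shell and the picture viewer there is one more tool, called as a command line: name --pt "numbers of a row" for each row, then --argument value for the rest. play_rows: Moves the arm, as the interface text tells. Its arguments: {"type":"object","properties":{"rows":{"type":"array","items":{"type":"array","items":{"type":"number"}}},"grip_force":{"type":"number"}},"required":["rows"]}

```bash
mkdir -p pics; ls; cat > h.py <<'E'
import numpy as np, cv2
from scipy.spatial.transform import Rotation as Ro
from plant import status,cams,r,finder
def cam(name):
    p=cams.camera_params(name); f=210/np.tan(np.radians(p['vfov'])/2)
    if 'R' in p: R=np.array(p['R']);t=np.array(p['t'])
    else:
        s=status.get_state(); T=np.eye(4); T[:3,:3]=Ro.from_quat(s['eef_rot']).as_matrix();T[:3,3]=s['tool_pos']
        M=np.linalg.inv(T@np.array(p['tool_from_camera'])); R=M[:3,:3];t=M[:3,3]
    return f,p['cx'],p['cy'],R,t
def px2w(c,u,v,z):
    f,cx,cy,R,t=c; d=R.T@np.array([(u-cx)/f,(v-cy)/f,1]); o=-R.T@t
    return o+d*(z-o[2])/d[2]
def w2px(c,X):
    f,cx,cy,R,t=c; q=R@np.array(X)+t; return np.array([f*q[0]/q[2]+cx,f*q[1]/q[2]+cy])
def c2w(c,p): return c[3].T@(np.array(p)-c[4])
def snap(n,fn=None):
    c=cam(n); im=cams.snapshot(n)
    if fn: cv2.imwrite('pics/'+fn,im[:,:,::-1])
    return c,im
E
python3 - <<'E'
from h import *
np.set_printoptions(precision=4,suppress=True)
for n in['top','scene']:
    c,im=snap(n,n+'0.png'); print(n,c[0],-c[3].T@c[4])
    for l in ['tray','scoop','scoop_handle','loupe','loupe_handle','lens','stand','dish_floor','focus_mark','bead0_center','slip_jar','clay_disc','clay_knife']:
        for d in finder.spot_in(n,l)[:6]: 
            w=c2w(c,d['at']);print(l,round(d['score'],2),w,w2px(c,w).round())
print(status.get_state())
E
```

```text
pics
top 448.0917701445359 [ 0.2483 -0.005   1.5667]
tray 0.71 [ 0.7144 -0.3094  0.0077] [368. 177.]
tray 0.63 [0.5865 0.25   0.0031] [212. 214.]
scoop 0.56 [ 0.5061 -0.1939  0.0038] [338. 235.]
scoop_handle 0.78 [ 0.5071 -0.1987 -0.0011] [339. 235.]
loupe 0.9 [ 0.5365 -0.3353  0.0115] [378. 225.]
loupe 0.83 [ 0.3852 -0.4565  0.0128] [415. 268.]
loupe 0.7 [ 0.3325 -0.2344  0.0075] [351. 284.]
loupe_handle 0.98 [ 0.3866 -0.4557  0.0132] [415. 268.]
loupe_handle 0.95 [ 0.5407 -0.3364  0.0123] [378. 224.]
loupe_handle 0.9 [0.3512 0.0622 0.0072] [265. 280.]
loupe_handle 0.63 [ 0.3363 -0.231   0.0109] [350. 283.]
lens 0.93 [0.353  0.0634 0.0176] [265. 279.]
lens 0.92 [ 0.3369 -0.2337  0.0154] [351. 283.]
lens 0.73 [ 0.533  -0.3378  0.0136] [379. 226.]
lens 0.6 [ 0.3847 -0.4534  0.0113] [414. 268.]
stand 0.74 [0.6117 0.0028 0.0131] [282. 206.]
stand 0.24 [0.5859 0.2475 0.0047] [213. 214.]
stand 0.21 [ 0.5375 -0.3369  0.0102] [378. 225.]
dish_floor 0.95 [0.6149 0.0039 0.0112] [281. 205.]
bead0_center 0.18 [0.58   0.2453 0.0025] [214. 216.]
bead0_center 0.17 [ 0.5066 -0.1981  0.0002] [339. 2
[... 1178 characters left out ...]
7  0.0137] [237. 176.]
slip_jar 0.91 [0.6363 0.459  0.0624] [405. 314.]
clay_disc 0.63 [ 0.7976 -0.0443  0.0243] [200. 260.]
clay_knife 0.57 [ 0.7367 -0.3148  0.0083] [149. 205.]
{'clock': 1.4, 'q': array([ 1.1838,  0.6891, -0.1946,  1.5653,  0.1573,  0.9025, -0.2151]), 'qd': array([-0.0004,  0.0007, -0.    , -0.0016,  0.0005, -0.0004, -0.0013]), 'joint_torque': array([  0.0002, -52.749 ,  -1.2668, -15.3742,  -0.0519,  -0.0007,
         0.    ]), 'tool_pos': array([ 0.2554, -0.5705,  0.4048]), 'eef_rot': array([0.9779, 0.2089, 0.    , 0.    ]), 'contact_force': array([ 0.4462, -0.0735,  0.0265]), 'moment': array([ 0.0028, -0.0277,  0.0275]), 'finger_force': 0.0, 'opening': 1.003510021386806}
```

```bash
python3 -c "
import cv2,numpy as np
a=cv2.imread('pics/top0.png');b=cv2.imread('pics/scene0.png')
print(a.shape)"
```

```text
(420, 560, 3)
```

View pics/top0.png

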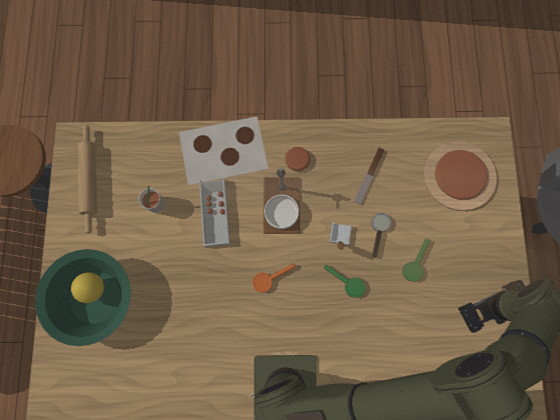

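View pics/scene0.png

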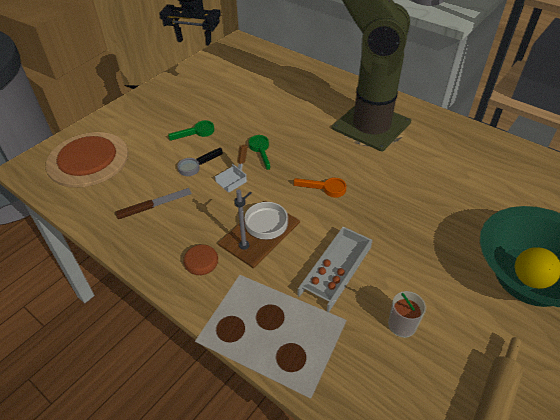

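Top view: candidates for the loupe are the black-handled steel one at (381,223), orange (264,282), and green at (355,287) and (414,271). By its description I choose (381,223). The tray is at (215,212), the dish at (282,210), the scoop at (341,235) and the collar at about (281,172). Next is a close crop.

```bash
python3 - <<'E'
import cv2
a=cv2.imread('pics/top0.png')[152:264,195:400]; a=cv2.resize(a,None,fx=3.9,fy=3.9,interpolation=cv2.INTER_CUBIC)
b=cv2.imread('pics/scene0.png')[140:310,175:375]
cv2.imwrite('pics/tc.png',a); cv2.imwrite('pics/sc.png',cv2.resize(b,None,fx=3.5,fy=3.5,interpolation=cv2.INTER_CUBIC))
E
```

```text
(no output)
```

View pics/tc.png

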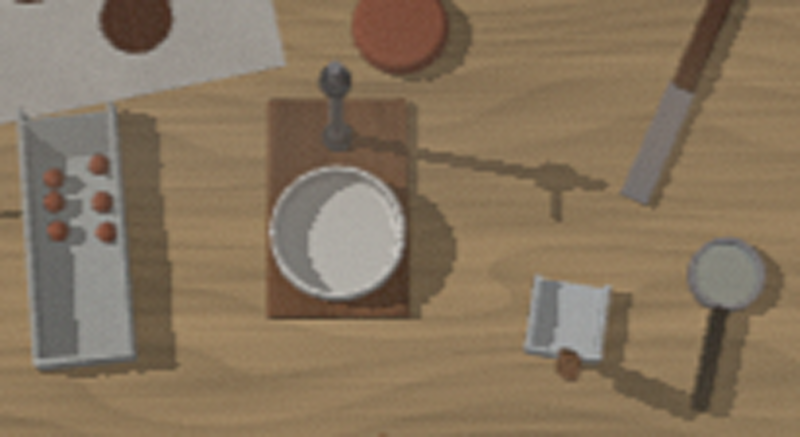

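View pics/sc.png

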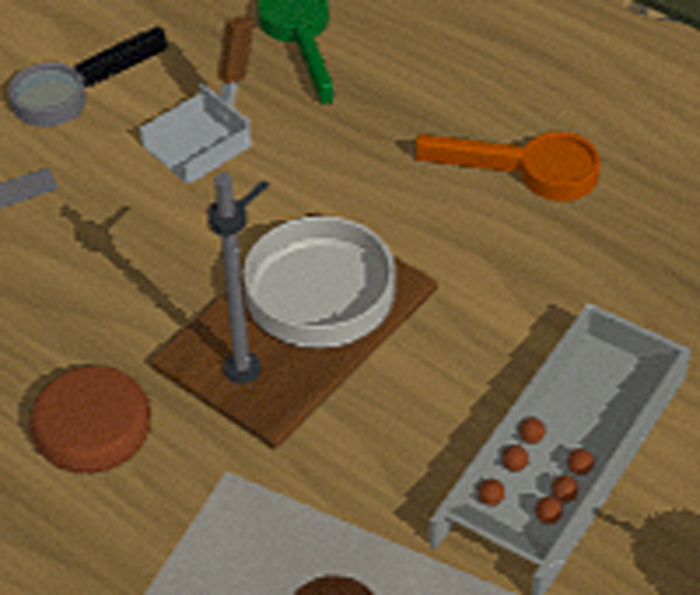

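The crop confirms the loupe: steel rim at (727,273), black handle ending at (703,408). The scoop's mouth faces up in the image, with its handle at (568,362). The tray's ramp is at the top with all beads in the upper half. Converting to world coordinates.

```bash
python3 - <<'E'
from h import *
np.set_printoptions(precision=4,suppress=True)
ct=cam('top');cs=cam('scene')
T=lambda x,y,z:px2w(ct,195+(x+.5)/3.9-.5,152+(y+.5)/3.9-.5,z)[:2]
S=lambda x,y:np.array([175+(x+.5)/3.5-.5,140+(y+.5)/3.5-.5])
P=lambda n,a:print(n,np.array(a).round(4).tolist())
P('traynear',[T(37,366,.034),T(133,358,.034)]);P('trayfar',[T(22,115,.034),T(115,108,.034)])
P('board',[T(268,317,.012),T(410,317,.012),T(267,99,.012),T(405,99,.012)])
P('dish rim',[T(271,232,.044),T(406,232,.044),T(338,166,.044),T(338,299,.044)])
P('postbase',T(338,135,.012));P('posttop',T(335,75,.222))
P('scoop mouth',[T(538,277,.022),T(610,287,.022)]);P('scoop back',[T(527,350,.027),T(602,360,.027)]);P('shandle top',T(568,365,.114))
P('lens',T(727,273,.02));P('loupe end',T(703,408,.024));P('lh start',T(718,310,.024))
P('beads',[T(*b,.014) for b in [(53,178),(53,201),(57,231),(98,164),(101,202),(107,232)]])
P('knife tip',T(637,195,.01)); P('disc',T(399,25,.028))
# collar: post axis in scene
for pb in [T(338,135,.012)]:
  for z in [0.012,.1,.12,.14,.15,.16,.17,.18,.19,.222]: P(z,w2px(cs,[*pb,z]))
P('collar px',S(227,218));P('post top',S(223,178));P('post base',S(241,368)); P('pointer',S(266,185))
E
```

```text
traynear [[0.4687, 0.2712], [0.4749, 0.1864]]
trayfar [[0.6996, 0.291], [0.7052, 0.2063]]
board [[0.5141, 0.0679], [0.5127, -0.0602], [0.7188, 0.0686], [0.7173, -0.0593]]
dish rim [[0.5855, 0.0636], [0.5842, -0.0569], [0.6456, 0.0032], [0.5241, 0.0044]]
postbase [0.6835, 0.0031]
posttop [0.6747, 0.004]
scoop mouth [[0.5462, -0.1756], [0.5363, -0.24]]
scoop back [[0.4793, -0.1631], [0.4696, -0.2294]]
shandle top [0.4532, -0.1881]
lens [0.5484, -0.3462]
loupe end [0.4263, -0.3173]
lh start [0.514, -0.3353]
beads [[0.6451, 0.2647], [0.6234, 0.2642], [0.5953, 0.2599], [0.6579, 0.2237], [0.622, 0.2203], [0.5938, 0.2143]]
knife tip [0.624, -0.2701]
disc [0.7838, -0.0544]
0.012 [242.3012, 244.8162]
0.1 [240.0535, 223.5652]
0.12 [239.5102, 218.4281]
0.14 [238.9539, 213.1685]
0.15 [238.6708, 210.4914]
0.16 [238.3842, 207.782]
0.17 [238.0942, 205.0396]
0.18 [237.8006, 202.2638]
0.19 [237.5034, 199.4539]
0.222 [236.5273, 190.2253]
collar px [239.5, 201.9286]
post top [238.3571, 190.5]
post base [243.5, 244.7857]
pointer [250.6429, 192.5]
```

```bash
cat >> h.py <<'E'
from scipy.linalg import logm,expm
np.set_printoptions(precision=4,suppress=True)
def TT(R,p): M=np.eye(4);M[:3,:3]=R;M[:3,3]=p;return M
def cur(): s=status.get_state(); return TT(Ro.from_quat(s['eef_rot']).as_matrix(),s['tool_pos'])
def grip(g,yaw,pitch=0):  # grasp point world, tool-x yaw deg, mouth-up deg
    R=Ro.from_euler('ZY',[yaw,-pitch],degrees=True).as_matrix()@np.diag([1,-1,-1.])
    return TT(R,np.array(g)-R[:,2]*r.grip_depth)
def plan(A,B,n):
    M=expm(np.real(logm(np.linalg.inv(A)@B))/n)
    print(n,'x',M[:3,3].round(4).tolist(),np.degrees(Ro.from_matrix(M[:3,:3]).as_rotvec()).round(2).tolist())
    return B
def info():
    M=cur(); print('grasp',M[:3,3]+M[:3,2]*r.grip_depth,'yaw',np.degrees(np.arctan2(M[1,0],M[0,0])),'pitch',np.degrees(np.arcsin(M[2,0])))
E
python3 - <<'E'
from h import *
p=cams.camera_params('wrist'); print(np.array(p['tool_from_camera']),p['vfov'])
A=cur(); info(); B=plan(A,grip([.45,-.22,.26],-9),8)
E
```

```text
[[ 0.0002 -0.9487 -0.3162  0.0823]
 [ 1.      0.0001  0.0001 -0.0003]
 [-0.0001 -0.3162  0.9487  0.0202]
 [ 0.      0.      0.      1.    ]] 60.54335005065718
grasp [ 0.2554 -0.5705  0.2575] yaw 24.11356613487743 pitch 0.002072909371790064
8 x [0.0317, -0.0397, -0.0003] [0.0, -0.0, 4.14]
```

play_rows --pt "100 0.0317 -0.0397 0 0 0 4.14" --pt "100 0.0317 -0.0397 0 0 0 4.14" --pt "100 0.0317 -0.0397 0 0 0 4.14" --pt "100 0.0317 -0.0397 0 0 0 4.14" --pt "100 0.0317 -0.0397 0 0 0 4.14" --pt "100 0.0317 -0.0397 0 0 0 4.14" --pt "100 0.0317 -0.0397 0 0 0 4.14" --pt "100 0.0317 -0.0397 0 0 0 4.14"

```text
clock: 2.4
tool_pos: [0.4505, -0.2184, 0.405]
eef_rot: [0.997, -0.08, 0.0, 0.0]
contact_force: [0.4, 0.5, -0.1]
opening: 1.001
finger_force: 0.0
```

```bash
python3 - <<'E'
from h import *
info(); print(status.get_state()['q'])
c,im=snap('wrist','w1.png')
print(w2px(c,[.508,-.202,0]),w2px(c,[.548,-.346,.02]))
E
```

```text
grasp [ 0.4506 -0.2184  0.2577] yaw -9.13882404314083 pitch 0.026704298511289366
[ 0.3483  0.5263  0.017   1.9408 -0.0136  0.6741 -1.3567]
[252.3138 112.7974] [395.2912  45.5512]
```

View pics/w1.png

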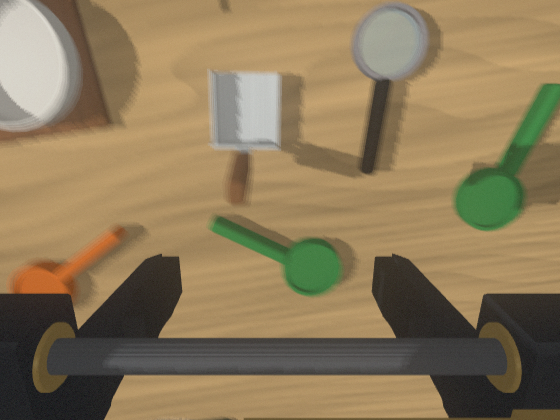

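Wrist view: scoop pan corners are at (210,71), (280,72), (210,148) and (281,149), with the handle top near (236,197). The loupe lens is at (391,41) and its handle end at (367,172).

```bash
python3 - <<'E'
from h import *
c=cam('wrist')
a=[px2w(c,210,71,.022),px2w(c,280,72,.022),px2w(c,210,149,.032),px2w(c,281,149,.032)];print(np.array(a))
print('htop',px2w(c,236,197,.114))
ax=(a[0]+a[1]-a[2]-a[3])/2;print(np.degrees(np.arctan2(ax[1],ax[0])),np.linalg.norm(ax),(sum(a)/4), np.linalg.norm(a[0]-a[1]))
l=px2w(c,391,41,.02);e=px2w(c,367,172,.024);d=l-e;print('loupe',l,e,np.linalg.norm(d),np.degrees(np.arctan2(d[1],d[0])))
for p,z in [((0.508,-.202),0)]:
  for yaw in (-8,-9,-10): 
    R=Ro.from_euler('z',yaw,degrees=True).as_matrix()
    print(yaw,[w2px(c,np.array([*p,0])+R@np.array(k)).round(1).tolist() for k in [(.035,.033,.022),(.035,-.033,.022),(-.035,.033,.032),(-.035,-.033,.032),(-.060,0,.114),(-.052,0,.082)]])
m=finder.spot_in('wrist','scoop_handle')[:2];print([c2w(c,k['at']) for k in m])
m=finder.regions_of('wrist','scoop_handle')[:1]
for k in m: ys,xs=np.where(k['mask']);print(k['score'],xs.min(),xs.max(),ys.min(),ys.max())
E
```

```text
[[ 0.5608 -0.1617  0.022 ]
 [ 0.55   -0.2272  0.022 ]
 [ 0.4896 -0.1485  0.032 ]
 [ 0.4792 -0.2176  0.032 ]]
htop [ 0.4604 -0.1784  0.114 ]
-9.081941958253704 0.0726640914128766 [ 0.5199 -0.1887  0.027 ] 0.06638550097485336
loupe [ 0.5614 -0.3331  0.02  ] [ 0.4414 -0.3012  0.024 ] 0.12425299032292947 -14.868213902891465
-8 [[225.7, 83.9], [294.6, 83.1], [228.2, 158.2], [294.7, 157.5], [257.5, 208.4], [259.3, 187.9]]
-9 [[226.3, 83.2], [295.3, 83.7], [227.5, 157.6], [294.1, 158.1], [256.2, 208.4], [258.2, 187.9]]
-10 [[227.0, 82.6], [295.9, 84.4], [226.9, 157.0], [293.4, 158.7], [254.9, 208.4], [257.2, 187.9]]
[array([ 0.5075, -0.185 , -0.003 ])]
0.81 214 282 74 207
```

```bash
python3 - <<'E'
from h import *
info()
old=cv2.cvtColor(cv2.imread('pics/w1.png'),cv2.COLOR_BGR2GRAY)
c,im=snap('wrist','w2.png'); g=cv2.cvtColor(im,cv2.COLOR_RGB2GRAY)
# table only region (above the fingers)
print(cv2.phaseCorrelate(old[:230].astype(float),g[:230].astype(float)))
for nm in ['top','scene']:
    k,i2=snap(nm)
    S=lambda x,y:(175+(x+.5)/3.5-.5,140+(y+.5)/3.5-.5)
    if nm=='scene': print('lens scene',px2w(k,*S(47,92),.02),'loupe end',px2w(k,*S(158,40),.02),'mouth/back corners',px2w(k,*S(141,131),.022),px2w(k,*S(189,178),.022),px2w(k,*S(250,131),.022))
E
```

```text
grasp [ 0.452  -0.2168  0.2575] yaw -8.606677095782667 pitch 0.08331194129512161
((-0.6756184993835177, 1.2019773336085677), 0.08386758847509379)
lens scene [ 0.5537 -0.3367  0.02  ] loupe end [ 0.44   -0.3061  0.02  ] mouth/back corners [ 0.5408 -0.2323  0.022 ] [ 0.5583 -0.1594  0.022 ] [ 0.4825 -0.1561  0.022 ]
```

```bash
python3 - <<'E'
from h import *
A=cur(); info(); B=plan(A,grip([.4686,-.1805,.2575],-9),2); plan(B,grip([.4686,-.1805,.083],-9),5)
E
```

```text
grasp [ 0.4486 -0.2209  0.2574] yaw -9.097967544016209 pitch -0.03895427046763306
2 x [0.0066, -0.0215, -0.0001] [0.02, 0.02, -0.05]
5 x [0.0, 0.0, 0.0349] [0.0, 0.0, 0.0]
```

```bash
cat >> h.py <<'E'
def ap(n,sh,turn):  # record a move actually played
    A=np.load('cmd.npy')
    for _ in range(n): A=A@TT(Ro.from_rotvec(turn,degrees=True).as_matrix(),sh)
    np.save('cmd.npy',A); return A
def cmd(): return np.load('cmd.npy')
def wcam(A=None):
    A=cmd() if A is None else A
    p=cams.camera_params('wrist'); f=210/np.tan(np.radians(p['vfov'])/2)
    M=np.linalg.inv(A@np.array(p['tool_from_camera'])); return f,p['cx'],p['cy'],M[:3,:3],M[:3,3]
def chk():
    A=cmd();M=cur(); print('meas-cmd',M[:3,3]-A[:3,3],np.degrees(Ro.from_matrix(A[:3,:3].T@M[:3,:3]).as_rotvec()),'F',status.get_state()['contact_force'],'t',status.get_state()['clock'])
E
python3 - <<'E'
from h import *
np.save('cmd.npy',grip([.255,-.57,.405-r.grip_depth],24.11)); A=ap(8,[.0317,-.0397,0],[0,0,4.14]); print(A)
chk()
c=wcam()
a=[px2w(c,210,71,.022),px2w(c,280,72,.022),px2w(c,210,149,.032),px2w(c,281,149,.032)]
ax=(a[0]+a[1]-a[2]-a[3])/2;print(np.degrees(np.arctan2(ax[1],ax[0])),np.linalg.norm(ax),(sum(a)/4), np.linalg.norm(a[0]-a[1]))
print('htop',px2w(c,236,197,.114),'lens',px2w(c,391,41,.02),px2w(c,367,172,.024))
B=plan(A,grip([.4668,-.1835,.258],-9),2); plan(B,grip([.4668,-.1835,.083],-9),5)
E
```

```text
[[ 0.9877 -0.1566  0.      0.4493]
 [-0.1566 -0.9877  0.     -0.2193]
 [ 0.      0.     -1.      0.405 ]
 [ 0.      0.      0.      1.    ]]
meas-cmd [-0.0005 -0.0015 -0.0003] [-0.0479 -0.039   0.088 ] F [ 0.2697 -0.5829  0.259 ] t 2.7
-9.544284253025989 0.07254117071019088 [ 0.511  -0.1984  0.027 ] 0.06623410762870482
htop [ 0.4522 -0.1873  0.114 ] lens [ 0.5514 -0.3429  0.02  ] [ 0.4315 -0.3103  0.024 ]
2 x [0.0059, -0.0191, -0.0001] [0.0, 0.0, -0.01]
5 x [-0.0, 0.0, 0.035] [0.0, 0.0, 0.0]
```

```bash
python3 - <<'E'
from h import *
A=cmd();B=plan(A,grip([.4597,-.1890,.258],-9.4),2); plan(B,grip([.4597,-.1890,.083],-9.4),5)
E
```

```text
2 x [0.0027, -0.0158, -0.0001] [0.0, 0.0, 0.19]
5 x [0.0, 0.0, 0.035] [0.0, 0.0, 0.0]
```

play_rows --pt "100 0.0027 -0.0158 0 0 0 0.2" --pt "100 0.0027 -0.0158 0 0 0 0.2" --pt "100 0 0 0.035 0 0 0" --pt "100 0 0 0.035 0 0 0" --pt "100 0 0 0.035 0 0 0" --pt "100 0 0 0.035 0 0 0" --pt "100 0 0 0.02 0 0 0" --pt "100 0 0 0.015 0 0 0"

```text
clock: 3.7
tool_pos: [0.4602, -0.1887, 0.2288]
eef_rot: [0.997, -0.082, -0.0, -0.0]
contact_force: [0.2, 0.5, 0.1]
opening: 1.003
finger_force: 0.0
```

```bash
python3 - <<'E'
from h import *
ap(2,[.0027,-.0158,0],[0,0,.2]); ap(5,[0,0,.035],[0,0,0]); chk()
c=wcam(); snap('wrist','w3.png')
print([w2px(c,[.4597,-.1890,.083]),w2px(c,[.4523,-.1875,.114])])
E
```

```text
meas-cmd [ 0.0006  0.0003 -0.0012] [ 0.0298 -0.0235 -0.0358] F [0.2058 0.5378 0.0798] t 3.7
[array([276.9396, 297.033 ]), array([276.2101, 369.2965])]
```

View pics/w3.png

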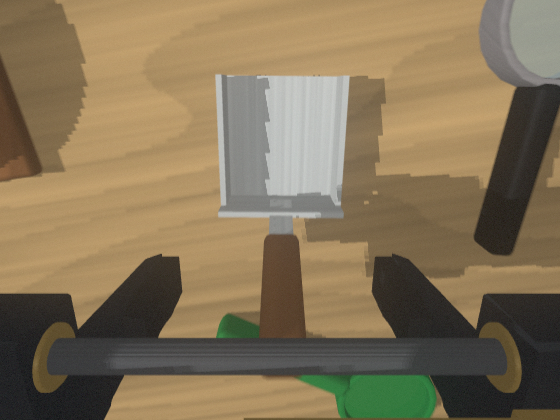

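The handle stands between the pads, centred at u≈282, with the pan's mouth corners at (217,75) and (348,76). Close on it now.

play_rows --pt "5 0 0 0 0 0 0" --pt "5 0 0 0 0 0 0" --pt "5 0 0 0 0 0 0" --pt "5 0 0 0 0 0 0" --pt "5 0 0 0 0 0 0" --pt "5 0 0 0 0 0 0" --grip_force 50

```text
clock: 4.5
tool_pos: [0.4599, -0.1895, 0.2298]
eef_rot: [0.997, -0.082, 0.0, 0.0]
contact_force: [-0.0, 0.4, 0.3]
opening: 0.344
finger_force: 0.0
```

```bash
python3 - <<'E'
from h import *
c=wcam(); a=[px2w(c,217,75,.022),px2w(c,348,76,.022),px2w(c,219,213,.032),px2w(c,343,213,.032)]
print(np.array(a)); m=(a[0]+a[1]-a[2]-a[3])/2; print(np.degrees(np.arctan2(m[1],m[0])),np.linalg.norm(m),sum(a)/4)
E
```

```text
[[ 0.5497 -0.1741  0.022 ]
 [ 0.5387 -0.2375  0.022 ]
 [ 0.4823 -0.162   0.032 ]
 [ 0.4717 -0.2262  0.032 ]]
-9.905375743929254 0.06894515481974006 [ 0.5106 -0.1999  0.027 ]
```

play_rows --pt "5 0 0 0 0 0 0" --pt "5 0 0 0 0 0 0" --pt "5 0 0 0 0 0 0" --pt "5 0 0 0 0 0 0" --pt "5 0 0 -0.02 0 0 0" --pt "5 0 0 -0.03 0 0 0" --pt "5 0 0 -0.03 0 0 0" --pt "5 0 0 -0.02 0 0 0"

```text
clock: 5.5
tool_pos: [0.4599, -0.1894, 0.3309]
eef_rot: [0.997, -0.082, 0.0, 0.0]
contact_force: [0.1, -0.4, -1.8]
opening: 0.178
finger_force: 49.9
```

```bash
python3 - <<'E'
from h import *
ap(1,[0,0,-.1],[0,0,0]); chk()
plan(cmd(),grip([.455,.230,.183],4.5),8)
E
```

```text
meas-cmd [ 0.0003 -0.0005  0.0009] [-0.0088  0.0491 -0.0029] F [ 0.0864 -0.4139 -1.7743] t 5.5
8 x [-0.0036, -0.0524, -0.0] [0.0, 0.0, -1.74]
```

play_rows --pt "5 -0.0036 -0.0524 0 0 0 -1.74" --pt "5 -0.0036 -0.0524 0 0 0 -1.74" --pt "5 -0.0036 -0.0524 0 0 0 -1.74" --pt "5 -0.0036 -0.0524 0 0 0 -1.74" --pt "5 -0.0036 -0.0524 0 0 0 -1.74" --pt "5 -0.0036 -0.0524 0 0 0 -1.74" --pt "5 -0.0036 -0.0524 0 0 0 -1.74" --pt "5 -0.0036 -0.0524 0 0 0 -1.74"

```text
clock: 6.5
tool_pos: [0.455, 0.2314, 0.3296]
eef_rot: [0.999, 0.04, -0.0, 0.0]
contact_force: [0.1, 0.1, -1.1]
opening: 0.176
finger_force: 49.9
```

play_rows --pt "5 0 0 0 0 0 0"

```text
clock: 6.62
tool_pos: [0.454, 0.235, 0.3294]
eef_rot: [0.999, 0.044, -0.0, -0.002]
contact_force: [-1.0, -0.3, -0.6]
opening: 0.178
finger_force: 49.9
```

```bash
python3 - <<'E'
from h import *
ap(8,[-.0036,-.0524,0],[0,0,-1.74]); chk(); A=cmd(); print(A[:3,3])
c,im=snap('wrist','w4.png')
E
```

```text
meas-cmd [-0.0011  0.0048 -0.0006] [ 0.2001 -0.0031 -0.5494] F [-1.0138 -0.3087 -0.577 ] t 6.625
[0.4551 0.2302 0.33  ]
```

View pics/w4.png

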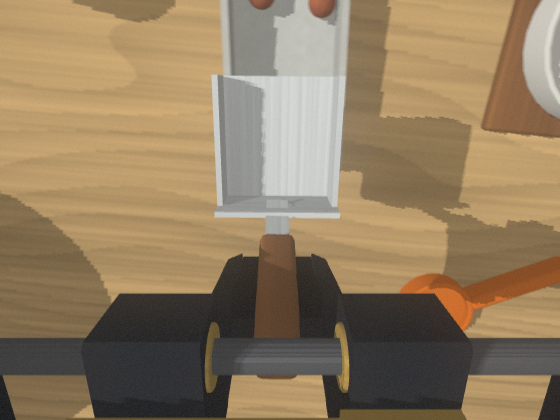

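Wrist view: the scoop is held straight (mouth corners at (213,75) and (345,76)). The tray walls lie ahead at u≈224 and u≈347, with two beads at the top edge. I'll measure the tray walls numerically once the arm settles.

```bash
python3 - <<'E'
from h import *
c0,im=snap('wrist'); c0,im=snap('wrist');chk(); c=wcam()
g=im.astype(int)
for v in (8,25,45,65):
    print(v,'L',[tuple(x) for x in g[v,214:240:1,[0,2]].T.tolist()][:26]); print('R',[tuple(x) for x in g[v,334:358,[0,2]].T.tolist()])
cv2.imwrite('pics/w5.png',im[:,:,::-1])
E
```

```text
meas-cmd [ 0.0002 -0.0015 -0.0005] [-0.0771 -0.0413  0.0574] F [ 0.5748  0.5185 -0.7028] t 6.775
8 L [(188, 178), (172, 164), (128, 121), (116, 107), (116, 108), (116, 108), (117, 108), (123, 116), (134, 127), (139, 128), (141, 134), (137, 130), (138, 130), (137, 130), (137, 129), (139, 129), (136, 127), (138, 130), (137, 129), (137, 128), (138, 130), (137, 129), (135, 128), (138, 130), (137, 130), (136, 130)]
R [(187, 178), (190, 180), (186, 176), (165, 141), (142, 93), (141, 88), (137, 86), (137, 81), (139, 86), (139, 83), (139, 85), (139, 84), (138, 87), (140, 86), (137, 85), (140, 85), (142, 88), (138, 85), (140, 85), (139, 83), (140, 85), (141, 86), (139, 88), (141, 84)]
25 L [(191, 180), (190, 181), (176, 165), (131, 122), (118, 108), (117, 108), (115, 107), (119, 108), (126, 118), (134, 126), (137, 129), (139, 130), (140, 131), (139, 131), (140, 131), (140, 131), (139, 132), (139, 131), (142, 132), (140, 132), (137, 131), (141, 132), (138, 130), (138, 132), (141, 133), (138, 132)]
R [(189, 180), (191, 182), (178, 161), (143, 101), (135, 86), (134, 84), (134, 84), (135, 83), (1
[... 648 characters left out ...]
2), (132, 85), (131, 82), (132, 83), (132, 84), (131, 82), (129, 81), (130, 83), (132, 82), (134, 82), (130, 82)]
65 L [(189, 177), (190, 178), (188, 177), (190, 180), (184, 174), (143, 133), (121, 109), (117, 108), (119, 110), (119, 110), (123, 114), (136, 129), (140, 131), (139, 131), (138, 130), (135, 129), (139, 131), (142, 133), (140, 133), (140, 131), (137, 129), (139, 131), (136, 129), (139, 130), (138, 131), (136, 130)]
R [(188, 174), (167, 141), (143, 94), (139, 89), (139, 91), (139, 91), (142, 93), (140, 90), (140, 92), (138, 91), (140, 90), (138, 89), (140, 90), (139, 88), (140, 90), (140, 85), (140, 88), (140, 87), (139, 86), (138, 87), (140, 87), (138, 85), (138, 86), (140, 88)]
```

```bash
python3 - <<'E'
from h import *
c=wcam(); print('cmd',cmd()[:3,3])
L=[px2w(c,215.8,8,.034),px2w(c,216.7,25,.034),px2w(c,217.8,45,.034),px2w(c,219,65,.034)]
R=[px2w(c,337.4,8,.034),px2w(c,336.7,25,.034),px2w(c,336.1,45,.034),px2w(c,335.2,65,.034)]
l=np.polyfit([p[0] for p in L],[p[1] for p in L],1);q=np.polyfit([p[0] for p in R],[p[1] for p in R],1)
print('yaw',np.degrees(np.arctan(l[0])),np.degrees(np.arctan(q[0])))
x=.60; print('width',(np.polyval(l,x)-np.polyval(q,x))*np.cos(np.arctan(l[0])),'xrange',L[0][0],L[3][0])
w=(np.polyval(l,x)*44+np.polyval(q,x)*39)/83; print('centreline at x=.6',w)
# scoop in hand, corners seen
g=cmd()[:3,3]+cmd()[:3,2]*r.grip_depth; z0=g[2]-.082
a=[px2w(c,213,75,z0+.022),px2w(c,345,76,z0+.022),px2w(c,215,213,z0+.032),px2w(c,340,213,z0+.032)];m=(a[0]+a[1]-a[2]-a[3])/2
print(np.degrees(np.arctan2(m[1],m[0])),np.linalg.norm(m),sum(a)/4-g)
for b in finder.spot_in('wrist','bead0_center')[:4]: print(b['score'],c2w(c,b['at']))
# profile inside scene/top for tray near wall
ct,im=snap('top')
p0=w2px(ct,[.47,.2288,.034]);print(p0,[int(im[v,int(round(p0[0])),1]) for v in range(238,254)])
E
```

```text
cmd [0.4551 0.2302 0.33  ]
yaw 5.06369257735152 5.159975938235258
width 0.08313197459314199 xrange 0.5830790532738522 0.5468348377902856
centreline at x=.6 0.24447007576798385
3.9152791223926804 0.06868135151065852 [ 0.0522  0.0035 -0.055 ]
0.67 [0.5902 0.2187 0.0197]
[216.4184 244.9606] [39, 39, 35, 39, 51, 79, 37, 38, 33, 38, 40, 40, 33, 66, 125, 123]
```

```bash
python3 - <<'E'
from h import *
B=plan(cmd(),grip([.4792,.2337,.183],5.2),3); plan(B,grip([.4792,.2337,.0885],5.2),5)
E
```

```text
3 x [0.0081, -0.0005, -0.0001] [0.0, 0.0, -0.23]
5 x [0.0, 0.0, 0.0189] [0.0, 0.0, 0.0]
```

play_rows --pt "5 0.0081 -0.0005 0 0 0 -0.23" --pt "5 0.0081 -0.0005 0 0 0 -0.23" --pt "5 0.0081 -0.0005 0 0 0 -0.23" --pt "5 0 0 0.015 0 0 0" --pt "5 0 0 0.02 0 0 0" --pt "5 0 0 0.015 0 0 0" --pt "5 0 0 0.005 0 0 0" --pt "5 0 0 0 0 0 0"

```text
clock: 7.88
tool_pos: [0.4795, 0.2332, 0.2744]
eef_rot: [0.999, 0.045, -0.0, 0.0]
contact_force: [0.8, 0.8, -0.1]
opening: 0.178
finger_force: 49.9
```

```bash
python3 - <<'E'
from h import *
ap(3,[.0081,-.0005,0],[0,0,-.23]); ap(1,[0,0,.055],[0,0,0]); chk(); print(cmd()[:3,3])
c0,im=snap('wrist','w6.png'); c=wcam(); g=im.astype(int)
# scoop walls vs tray walls: predicted px
Rz=Ro.from_euler('z',5.1,degrees=True).as_matrix(); o=np.array([.573,.2421,0])
for n,k in [('Lin',(-.03,.039,.034)),('Lin2',(.0,.039,.034)),('Rout',(-.03,-.044,.034)),('Rin',(-.03,-.039,.034))]: print(n,w2px(c,o+Rz@np.array(k)))
for v in (100,190): print(v,g[v,170:236,0].tolist(),g[v,325:390,0].tolist())
E
```

```text
meas-cmd [ 0.0002 -0.0005 -0.0006] [-0.0195 -0.0342 -0.002 ] F [ 0.7573  0.8496 -0.0975] t 7.875
[0.4792 0.2337 0.275 ]
Lin [211.8015 115.9175]
Lin2 [208.9154  62.0462]
Rout [350.6084 116.1877]
Rin [342.2483 116.1714]
100 [196, 199, 199, 198, 198, 198, 198, 198, 196, 199, 197, 199, 198, 197, 197, 196, 197, 196, 198, 198, 195, 197, 197, 195, 196, 194, 197, 195, 194, 196, 194, 191, 190, 185, 187, 186, 188, 184, 185, 183, 122, 119, 160, 199, 199, 199, 200, 199, 164, 128, 125, 128, 125, 126, 151, 154, 152, 152, 150, 149, 144, 150, 147, 149, 146, 150] [205, 206, 206, 210, 212, 209, 207, 193, 187, 185, 187, 183, 180, 200, 203, 202, 203, 201, 200, 140, 136, 138, 136, 137, 137, 136, 139, 138, 140, 140, 137, 141, 138, 140, 138, 138, 136, 138, 139, 137, 140, 139, 136, 138, 136, 137, 138, 135, 138, 136, 139, 136, 137, 137, 137, 136, 137, 138, 136, 138, 136, 140, 137, 138, 136]
190 [196, 196, 197, 195, 197, 196, 197, 195, 194, 194, 195, 195, 195, 194, 194, 196, 194, 195, 193, 194, 196, 195, 196, 195, 194, 193, 193, 194, 196, 195, 195, 195, 193, 195, 193, 195, 194, 188, 186, 187, 183, 184, 184, 184, 186, 139, 156, 197, 198, 197, 197, 196, 135, 125, 127, 126, 124, 139, 146, 144, 146, 142, 142, 141, 141, 143] [204, 202, 190, 184, 186, 185, 183, 186, 197, 198, 195, 197, 198, 150, 138, 135, 138, 134, 133, 133, 130, 133, 132, 134, 132, 132, 133, 132, 133, 137, 133, 135, 132, 132, 131, 130, 133, 136, 131, 135, 135, 136, 135, 134, 135, 136, 134, 137, 138, 135, 137, 137, 139, 135, 137, 138, 143, 142, 146, 143, 146, 143, 142, 142, 144]
```

View pics/w6.png

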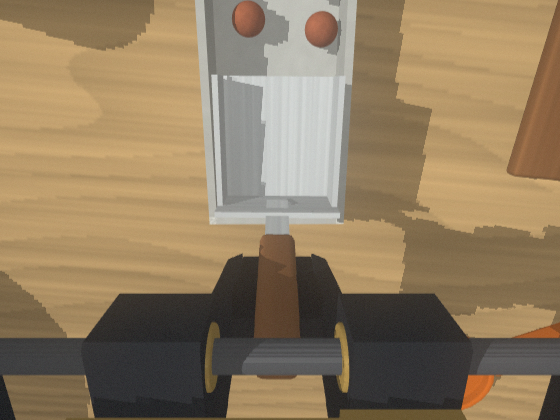

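The scoop is centred between the walls (scoop edges at 213 and 344, tray inner edges at 212 and 342). The near wall shows at v≈222 and two beads are ahead at (248,18) and (321,29).

```bash
python3 - <<'E'
from h import *
c=wcam()
print('near wall outer',px2w(c,276,223,.034),'beads',px2w(c,248,18,.014),px2w(c,321,29,.014))
o=np.array([.573,.2421,0]);u=np.array([np.cos(np.radians(5.1)),np.sin(np.radians(5.1)),0])
for p in [px2w(c,276,223,.034),px2w(c,248,18,.014),px2w(c,321,29,.014)]: print((p-o)@u)
E
```

```text
near wall outer [0.4747 0.2339 0.034 ] beads [0.5972 0.2619 0.014 ] [0.5952 0.2174 0.014 ]
-0.0986072361464732
0.02581523063246876
0.019897476013236746
```

play_rows --pt "5 0 0 0.01 0 0 0" --pt "5 0 0 0.015 0 0 0" --pt "5 0 0 0.008 0 0 0" --pt "5 0 0 0.004 0 0 0" --pt "5 0 0 0.003 0 0 0" --pt "5 0 0 0.0015 0 0 0" --pt "5 0 0 0 0 0 0"

```text
clock: 8.8
tool_pos: [0.4795, 0.2331, 0.2337]
eef_rot: [0.999, 0.045, 0.0, -0.0]
contact_force: [-1.8, -0.6, 3.1]
opening: 0.176
finger_force: 49.9
```

play_rows --pt "5 0.006 0 0 0 0 0" --pt "5 0.01 0 0 0 0 0" --pt "5 0.01 0 0 0 0 0" --pt "5 0.01 0 0 0 0 0" --pt "5 0.01 0 0 0 0 0" --pt "5 0.01 0 0 0 0 0" --pt "5 0.008 0 0 0 0 0" --pt "5 0.006 0 0 0 0 0"

```text
clock: 9.8
tool_pos: [0.5488, 0.2396, 0.2337]
eef_rot: [0.999, 0.045, -0.001, 0.0]
contact_force: [-6.1, -0.0, 9.5]
opening: 0.18
finger_force: 49.9
```

play_rows --pt "5 0.006 0 0 0 0 0" --pt "5 0.006 0 0 0 0 0" --pt "5 0.006 0 0 0 0 0" --pt "5 0.004 0 0 0 0 0" --pt "5 0.003 0 0 0 0 0" --pt "5 0 0 0 0 0 0"

```text
clock: 10.55
tool_pos: [0.5717, 0.2419, 0.234]
eef_rot: [0.999, 0.046, -0.004, 0.0]
contact_force: [-10.9, -1.4, 13.2]
opening: 0.178
finger_force: 49.9
```

```bash
python3 - <<'E'
from h import *
ap(1,[.095,0,.0415],[0,0,0]); chk()
c0,im=snap('wrist','w7.png'); c=wcam()
def beads(im):
    h=cv2.cvtColor(im,cv2.COLOR_RGB2HSV); m=((h[:,:,0]<12)&(h[:,:,1]>120)).astype(np.uint8)
    n,l,s,ce=cv2.connectedComponentsWithStats(m); return [(int(s[i,4]),ce[i].round().tolist(),s[i,:4].tolist()) for i in range(1,n) if s[i,4]>60]
print(beads(im))
A=cmd(); g=A[:3,3]+A[:3,2]*r.grip_depth
Rz=A[:3,:3]@np.diag([1,-1,-1])
print('mouth px',[w2px(c,g+Rz@np.array(k)).round().tolist() for k in [(.087,.03,-.08),(.087,-.03,-.08),(.017,.03,-.08)]])
E
```

```text
meas-cmd [-0.0022 -0.0003  0.0005] [-0.0259 -0.419  -0.0414] F [-10.8985  -1.3774  13.1729] t 10.55
[(1035, [292.0, 49.0], [275, 31, 37, 40]), (522, [220.0, 51.0], [201, 34, 37, 36]), (893, [331.0, 53.0], [316, 36, 32, 39]), (989, [255.0, 62.0], [239, 44, 35, 39]), (699, [282.0, 103.0], [269, 87, 28, 34]), (750, [245.0, 104.0], [232, 88, 29, 36])]
mouth px [[222.0, 75.0], [332.0, 75.0], [227.0, 198.0]]
```

play_rows --pt "5 0.003 0 -0.0005 0 0 0" --pt "5 0.003 0 0 0 0 0" --pt "5 0.002 0 0 0 0 0" --pt "5 0 0 0 0 0 0"

```text
clock: 11.1
tool_pos: [0.5821, 0.2426, 0.2338]
eef_rot: [0.999, 0.045, -0.0, -0.0]
contact_force: [-2.0, 0.3, 2.3]
opening: 0.175
finger_force: 49.9
```

```bash
cat >> h.py <<'E'
def beads(im):
    h=cv2.cvtColor(im,cv2.COLOR_RGB2HSV); m=((h[:,:,0]<12)&(h[:,:,1]>120)).astype(np.uint8)
    n,l,s,ce=cv2.connectedComponentsWithStats(m); return [(int(s[i,4]),ce[i].round().tolist()) for i in range(1,n) if s[i,4]>60]
E
python3 - <<'E'
from h import *
ap(1,[.008,0,-.0005],[0,0,0]); chk()
c0,im=snap('wrist','w8.png'); print(beads(im))
E
```

```text
meas-cmd [ 0.0002 -0.0004 -0.0002] [ 0.0057 -0.0153 -0.0109] F [-1.9619  0.2747  2.2699] t 11.1
[(998, [213.0, 51.0]), (922, [316.0, 67.0]), (721, [244.0, 80.0]), (871, [281.0, 83.0]), (721, [243.0, 116.0]), (609, [282.0, 121.0])]
```

```bash
cat >> h.py <<'E'
def pivot(A,k,deg): # turn mouth-up by deg about point k (scoop frame rel to grasp: x fwd,y left,z up)
    S=np.diag([1,-1,-1.]); q=S@np.array(k)+[0,0,r.grip_depth]; R=Ro.from_euler('y',deg,degrees=True).as_matrix()
    return A@TT(R,q-R@q)
E
python3 - <<'E'
from h import *
A=cmd(); B=plan(A,pivot(A,(.017,0,-.083),13),4)
C=B.copy();C[2,3]+=.10; print(B[:3,3]); plan(B,C,4)
E
```

```text
4 x [-0.013, 0.0, 0.0013] [0.0, 3.25, -0.0]
[0.5307 0.2383 0.2243]
4 x [0.0056, 0.0, -0.0244] [-0.0, -0.0, -0.0]
```

play_rows --pt "5 -0.013 0 0.0013 0 3.25 0" --pt "5 -0.013 0 0.0013 0 3.25 0" --pt "5 -0.013 0 0.0013 0 3.25 0" --pt "5 -0.013 0 0.0013 0 3.25 0" --pt "5 0 0 0 0 0 0" --pt "5 0.0023 0 -0.0098 0 0 0" --pt "5 0.0045 0 -0.0195 0 0 0" --pt "5 0.0045 0 -0.0195 0 0 0"

```text
clock: 12.15
tool_pos: [0.5321, 0.2377, 0.2753]
eef_rot: [0.993, 0.045, 0.113, -0.005]
contact_force: [0.2, -0.1, -0.6]
opening: 0.179
finger_force: 49.9
```

```bash
python3 - <<'E'
from h import *
ap(4,[-.013,0,.0013],[0,3.25,0]); ap(1,[.0113,0,-.0488],[0,0,0]); chk()
c0,im=snap('wrist','w9.png'); print(beads(im)); 
C=cmd().copy(); C[2,3]+=.085; plan(cmd(),C,4); C[2,3]-=0; 
print(cmd()[:3,3])
# carry: scoop centre away from stand then to -y side of dish
E
```

```text
meas-cmd [ 0.0013 -0.0006  0.0008] [0.005  0.0266 0.0442] F [ 0.2444 -0.1163 -0.6167] t 12.15
[(588, [238.0, 148.0]), (623, [272.0, 148.0]), (675, [310.0, 160.0]), (622, [241.0, 183.0]), (664, [281.0, 181.0])]
4 x [0.0048, -0.0, -0.0207] [0.0, -0.0, -0.0]
[0.5308 0.2383 0.2745]
```

```bash
cat >> h.py <<'E'
def mouth(M,yaw,pitch): # tool pose with mouth lip underside at M
    R=Ro.from_euler('ZY',[yaw,-pitch],degrees=True).as_matrix(); return grip(np.array(M)-R@np.array([.087,0,-.083]),yaw,pitch)
E
python3 - <<'E'
from h import *
A=cmd(); B=A.copy(); B[2,3]+=.08; plan(A,B,5)
g=B[:3,3]+B[:3,2]*r.grip_depth; print(g)
C=plan(B,grip([.42,.07,g[2]],50,13),10)
D=mouth([.568,-.025,.075],90,13); E=D.copy(); E[2,3]+=.06; print(E[:3,3]+E[:3,2]*.147); plan(C,E,8)
E
```

```text
5 x [0.0036, -0.0, -0.0156] [0.0, -0.0, -0.0]
[0.5638 0.2414 0.211 ]
10 x [-0.0202, 0.0122, -0.0047] [1.01, 0.0, -4.37]
[ 0.568  -0.1285  0.1966]
8 x [-0.016, 0.03, -0.0018] [1.12, 0.0, -4.87]
```

play_rows --pt "5 0.0018 0 -0.0078 0 0 0" --pt "5 0.0036 0 -0.0156 0 0 0" --pt "5 0.0036 0 -0.0156 0 0 0" --pt "5 0.0036 0 -0.0156 0 0 0" --pt "5 0.0036 0 -0.0156 0 0 0" --pt "5 0.0018 0 -0.0078 0 0 0" --pt "5 -0.0101 0.0061 -0.0023 0.505 0 -2.185" --pt "5 -0.0101 0.0061 -0.0023 0.505 0 -2.185"

```text
clock: 13.2
tool_pos: [0.5106, 0.2227, 0.3536]
eef_rot: [0.99, 0.085, 0.112, -0.009]
contact_force: [0.2, 0.7, -1.6]
opening: 0.177
finger_force: 49.9
```

play_rows --pt "5 -0.0202 0.0122 -0.0047 1.01 0 -4.37" --pt "5 -0.0202 0.0122 -0.0047 1.01 0 -4.37" --pt "5 -0.0202 0.0122 -0.0047 1.01 0 -4.37" --pt "5 -0.0202 0.0122 -0.0047 1.01 0 -4.37" --pt "5 -0.0202 0.0122 -0.0047 1.01 0 -4.37" --pt "5 -0.0202 0.0122 -0.0047 1.01 0 -4.37" --pt "5 -0.0202 0.0122 -0.0047 1.01 0 -4.37" --pt "5 -0.0202 0.0122 -0.0047 1.01 0 -4.37"

```text
clock: 14.2
tool_pos: [0.404, 0.0655, 0.3543]
eef_rot: [0.915, 0.387, 0.104, -0.044]
contact_force: [0.7, -0.9, -1.7]
opening: 0.172
finger_force: 49.9
```

```bash
python3 - <<'E'
from h import *
ap(1,[.018,0,-.078],[0,0,0]); ap(2,[-.0101,.0061,-.0023],[.505,0,-2.185]); ap(8,[-.0202,.0122,-.0047],[1.01,0,-4.37]); chk()
D=mouth([.568,-.025,.075],90,13); E=D.copy(); E[2,3]+=.05; A=cmd(); print(A[:3,3]); E=plan(A,E,10)
plan(E,D,4)
plan(D,mouth([.568,-.025,.075],90,-35),12)
c0,im=snap('wrist'); print(beads(im))
E
```

```text
meas-cmd [-0.0012 -0.0017 -0.0005] [ 0.0794 -0.0709 -0.226 ] F [ 0.6969 -0.8778 -1.7127] t 14.2
[0.4052 0.0672 0.3548]
10 x [-0.0146, 0.0249, -0.0008] [1.0, -0.0, -4.33]
4 x [-0.0028, 0.0, 0.0122] [0.0, 0.0, -0.0]
12 x [0.0163, 0.0, -0.0055] [0.0, -4.0, 0.0]
[(652, [238.0, 146.0]), (574, [273.0, 143.0]), (689, [240.0, 182.0]), (650, [274.0, 180.0]), (679, [311.0, 181.0])]
```

play_rows --pt "5 -0.0146 0.0249 -0.0008 1.0 0 -4.33" --pt "5 -0.0146 0.0249 -0.0008 1.0 0 -4.33" --pt "5 -0.0146 0.0249 -0.0008 1.0 0 -4.33" --pt "5 -0.0146 0.0249 -0.0008 1.0 0 -4.33" --pt "5 -0.0146 0.0249 -0.0008 1.0 0 -4.33" --pt "5 -0.0146 0.0249 -0.0008 1.0 0 -4.33" --pt "5 -0.0146 0.0249 -0.0008 1.0 0 -4.33" --pt "5 -0.0146 0.0249 -0.0008 1.0 0 -4.33"

```text
clock: 15.25
tool_pos: [0.5221, -0.1284, 0.3338]
eef_rot: [0.754, 0.647, 0.086, -0.074]
contact_force: [0.1, -0.5, -1.5]
opening: 0.174
finger_force: 49.9
```

play_rows --pt "5 -0.0146 0.0249 -0.0008 1.0 0 -4.33" --pt "5 -0.0073 0.0125 -0.0004 0.5 0 -2.17" --pt "5 -0.0073 0.0125 -0.0004 0.5 0 -2.17" --pt "5 0 0 0 0 0 0"

```text
clock: 15.75
tool_pos: [0.5688, -0.1618, 0.3285]
eef_rot: [0.703, 0.702, 0.08, -0.08]
contact_force: [-0.3, -0.0, -2.6]
opening: 0.18
finger_force: 49.9
```

```bash
python3 - <<'E'
from h import *
ap(9,[-.0146,.0249,-.0008],[1,0,-4.33]); ap(2,[-.0073,.0125,-.0004],[.5,0,-2.17]); chk(); A=cmd(); print(A)
D=plan(A,mouth([.568,-.025,.075],90,13),4)
plan(D,mouth([.568,-.025,.075],90,-35),12)
c0,im=snap('wrist','w10.png'); c=wcam(); print(beads(im), [w2px(c,k).round() for k in [(.587,.006,.016),(.587,.066,.044),(.527,.006,.044),(.681,.003,.18)]])
E
```

```text
meas-cmd [ 0.0002 -0.0011 -0.0012] [0.0097 0.0036 0.084 ] F [-0.3454 -0.0363 -2.6368] t 15.75
[[-0.0003  1.     -0.0001  0.5686]
 [ 0.9743  0.0003  0.2251 -0.1607]
 [ 0.2251 -0.0001 -0.9743  0.3297]
 [ 0.      0.      0.      1.    ]]
4 x [-0.003, -0.0001, 0.0121] [-0.0, -0.0, 0.0]
12 x [0.0163, 0.0, -0.0055] [0.0, -4.0, 0.0]
[(7486, [522.0, 142.0]), (624, [260.0, 147.0]), (597, [300.0, 147.0]), (681, [241.0, 181.0]), (652, [277.0, 179.0]), (650, [313.0, 181.0])] [array([299.,  73.]), array([302., -20.]), array([223.,  63.]), array([565., -32.])]
```

View pics/w10.png

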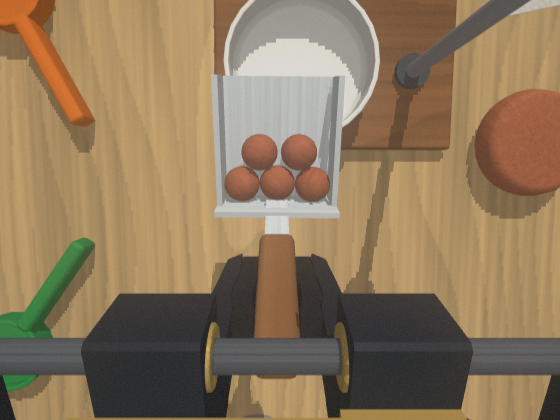

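The five beads sit in the pan and the dish is ahead at (302,60), left rim at u≈224 as predicted. The post is clear to the right at (412,70).

play_rows --pt "5 -0.003 0 0.0121 0 0 0" --pt "5 -0.003 0 0.0121 0 0 0" --pt "5 -0.003 0 0.0121 0 0 0" --pt "5 -0.003 0 0.0121 0 0 0" --pt "5 0.0163 0 -0.0055 0 -4 0" --pt "5 0.0163 0 -0.0055 0 -4 0" --pt "5 0.0163 0 -0.0055 0 -4 0" --pt "5 0.0163 0 -0.0055 0 -4 0"

```text
clock: 16.8
tool_pos: [0.5689, -0.0994, 0.309]
eef_rot: [0.707, 0.707, -0.019, 0.019]
contact_force: [0.2, 0.0, -2.3]
opening: 0.18
finger_force: 49.9
```

play_rows --pt "5 0.0163 0 -0.0055 0 -4 0" --pt "5 0.0163 0 -0.0055 0 -4 0" --pt "5 0.0163 0 -0.0055 0 -4 0" --pt "5 0.0163 0 -0.0055 0 -4 0" --pt "5 0.0163 0 -0.0055 0 -4 0" --pt "5 0.0163 0 -0.0055 0 -4 0" --pt "5 0.0163 0 -0.0055 0 -4 0" --pt "5 0.0163 0 -0.0055 0 -4 0"

```text
clock: 17.8
tool_pos: [0.5689, 0.0369, 0.3127]
eef_rot: [0.674, 0.675, -0.213, 0.213]
contact_force: [1.0, -0.8, -0.5]
opening: 0.175
finger_force: 49.9
```

play_rows --pt "5 0 0 0 0 0 0" --pt "5 0 0 0 0 0 0" --pt "5 0 0 0 0 0 0" --pt "5 0 0 0 0 0 0"

```text
clock: 18.3
tool_pos: [0.5689, 0.0346, 0.3134]
eef_rot: [0.675, 0.674, -0.213, 0.213]
contact_force: [0.1, 0.3, -1.9]
opening: 0.174
finger_force: 49.9
```

```bash
python3 - <<'E'
from h import *
ap(4,[-.003,0,.0121],[0,0,0]); ap(12,[.0163,0,-.0055],[0,-4,0]); chk()
c0,im=snap('wrist','w11.png'); c=wcam(); print(beads(im))
ct,im=snap('scene'); print([b for b in beads(im)], w2px(ct,[.587,.006,.016]))
ct,im=snap('top'); print([b for b in beads(im)], w2px(ct,[.587,.006,.016]))
A=cmd();k=c2w
print('mouth px wrist',[w2px(c,p).round() for p in [(.54,-.025,.075),(.60,-.025,.075)]])
E
```

```text
meas-cmd [ 0.0004 -0.0015 -0.0001] [0.0349 0.0026 0.0925] F [ 0.08    0.2666 -1.8885] t 18.3
[(275, [554.0, 23.0]), (1636, [532.0, 87.0])]
[(1670, [86.0, 156.0]), (170, [134.0, 209.0]), (64, [276.0, 216.0]), (772, [201.0, 259.0]), (285, [407.0, 309.0]), (235, [271.0, 316.0]), (243, [232.0, 328.0]), (277, [290.0, 359.0])] [265.5282 223.0671]
[(97, [245.0, 135.0]), (111, [203.0, 143.0]), (427, [297.0, 158.0]), (84, [230.0, 154.0]), (1860, [461.0, 174.0]), (134, [151.0, 199.0])] [280.7307 212.2327]
mouth px wrist [array([225.,  77.]), array([334.,  77.])]
```

```bash
python3 - <<'E'
from h import *
A=cmd(); B=plan(A,mouth([.568,-.04,.105],90,0),8); C=plan(B,grip([.462,-.162,.15],90),5); plan(C,grip([.462,-.162,.083],90),1)
E
```

```text
8 x [-0.0204, -0.0001, 0.0044] [0.0, 4.37, 0.0]
5 x [-0.007, -0.0212, 0.0076] [0.0, 0.0, 0.0]
1 x [0.0, 0.0, 0.067] [0.0, 0.0, 0.0]
```

play_rows --pt "5 -0.0204 -0.0001 0.0044 0 4.37 0" --pt "5 -0.0204 -0.0001 0.0044 0 4.37 0" --pt "5 -0.0204 -0.0001 0.0044 0 4.37 0" --pt "5 -0.0204 -0.0001 0.0044 0 4.37 0" --pt "5 -0.0204 -0.0001 0.0044 0 4.37 0" --pt "5 -0.0204 -0.0001 0.0044 0 4.37 0" --pt "5 -0.0204 -0.0001 0.0044 0 4.37 0" --pt "5 -0.0204 -0.0001 0.0044 0 4.37 0"

```text
clock: 19.45
tool_pos: [0.5679, -0.1285, 0.3349]
eef_rot: [0.707, 0.707, 0.0, -0.0]
contact_force: [0.3, -0.2, -1.9]
opening: 0.175
finger_force: 49.9
```

play_rows --pt "5 -0.007 -0.0212 0.0076 0 0 0" --pt "5 -0.007 -0.0212 0.0076 0 0 0" --pt "5 -0.007 -0.0212 0.0076 0 0 0" --pt "5 -0.007 -0.0212 0.0076 0 0 0" --pt "5 -0.007 -0.0212 0.0076 0 0 0" --pt "5 0 0 0 0 0 0"

```text
clock: 20.2
tool_pos: [0.4606, -0.1634, 0.2964]
eef_rot: [0.707, 0.707, -0.002, -0.001]
contact_force: [0.3, -0.3, -1.4]
opening: 0.174
finger_force: 49.9
```

```bash
python3 - <<'E'
from h import *
ap(8,[-.0204,-.0001,.0044],[0,4.37,0]); ap(5,[-.007,-.0212,.0076],[0,0,0]); chk(); A=cmd(); print(A[:3,3]); 
for n in('scene','top'):
    c,im=snap(n,n+'3.png'); p=w2px(c,[.587,.006,.016]).astype(int); print(n,p,beads(im))
    h=cv2.cvtColor(im,cv2.COLOR_RGB2HSV); s=h[p[1]-22:p[1]+22,p[0]-25:p[0]+25]
    m=((s[:,:,0]<14)&(s[:,:,1]>90)).astype(np.uint8); n_,l,st,ce=cv2.connectedComponentsWithStats(m); print([(st[i,4],(ce[i]+[p[0]-25,p[1]-22]).round()) for i in range(1,n_) if st[i,4]>5])
c,im=snap('wrist'); print(beads(im))
E
```

```text
meas-cmd [-0.0012 -0.0015 -0.0006] [ 0.1918 -0.0777  0.0778] F [ 0.3332 -0.3234 -1.4204] t 20.2
[ 0.4618 -0.1619  0.297 ]
scene [265 223] [(1666, [86.0, 156.0]), (159, [134.0, 209.0]), (68, [276.0, 216.0]), (762, [200.0, 260.0]), (285, [407.0, 309.0]), (258, [270.0, 317.0]), (197, [233.0, 331.0]), (308, [291.0, 357.0])]
[(np.int32(132), array([277., 220.])), (np.int32(17), array([262., 231.])), (np.int32(30), array([253., 238.])), (np.int32(8), array([263., 240.])), (np.int32(9), array([271., 239.])), (np.int32(6), array([250., 243.]))]
top [280 212] [(97, [244.0, 134.0]), (122, [202.0, 143.0]), (423, [297.0, 158.0]), (1872, [461.0, 174.0]), (137, [151.0, 199.0]), (397, [267.0, 279.0])]
[(np.int32(189), array([280., 194.])), (np.int32(19), array([276., 201.])), (np.int32(39), array([270., 216.])), (np.int32(17), array([279., 217.])), (np.int32(236), array([281., 228.])), (np.int32(20), array([277., 223.]))]
[]
```

play_rows --pt "5 0 0 0.02 0 0 0" --pt "5 0 0 0.025 0 0 0" --pt "5 0 0 0.012 0 0 0" --pt "5 0 0 0.006 0 0 0" --pt "5 0 0 0.003 0 0 0" --pt "5 0 0 0.001 0 0 0" --pt "5 0 0 0 0 0 0"

```text
clock: 21.22
tool_pos: [0.4622, -0.1625, 0.2301]
eef_rot: [0.707, 0.707, -0.0, 0.001]
contact_force: [0.4, 0.3, -2.1]
opening: 0.177
finger_force: 49.9
```

play_rows --pt "5 0 0 0.001 0 0 0" --pt "5 0 0 0.0005 0 0 0" --pt "5 0 0 0 0 0 0"

```text
clock: 21.6
tool_pos: [0.4621, -0.1625, 0.2296]
eef_rot: [0.707, 0.707, -0.0, 0.001]
contact_force: [-2.0, -0.2, 12.7]
opening: 0.176
finger_force: 49.9
```

play_rows --pt "5 0 0 -0.001 0 0 0" --pt "30 0 0 0 0 0 0" --pt "60 0 0 0 0 0 0" --pt "60 0 0 0 0 0 0" --pt "60 0 0 0 0 0 0" --pt "60 0 0 -0.01 0 0 0" --pt "60 0 0 -0.03 0 0 0" --pt "60 0 0 -0.03 0 0 0" --grip_force 40

```text
clock: 22.6
tool_pos: [0.462, -0.1623, 0.3004]
eef_rot: [0.707, 0.707, -0.0, -0.0]
contact_force: [0.2, -0.3, -0.9]
opening: 0.601
finger_force: 0.0
```

```bash
python3 - <<'E'
from h import *
ap(1,[0,0,.067+.0005-.07],[0,0,0]); chk(); A=cmd(); B=A.copy();B[2,3]+=.11; plan(A,B,3)
# view pose: camera over loupe & dish. 
C=plan(B,grip([.47,-.30,.26],-14),12)
E
```

```text
meas-cmd [ 0.0002 -0.0004  0.0009] [ 0.0303  0.0137 -0.019 ] F [ 0.1683 -0.3279 -0.9461] t 22.6
3 x [-0.0, -0.0, -0.0367] [0.0, 0.0, -0.0]
12 x [-0.0083, 0.0103, 0.0002] [0.0, 0.0, 8.67]
```

play_rows --pt "60 0 0 -0.036 0 0 0" --pt "60 0 0 -0.036 0 0 0" --pt "60 0 0 -0.036 0 0 0"

```text
clock: 22.98
tool_pos: [0.4617, -0.1622, 0.409]
eef_rot: [0.707, 0.707, -0.0, 0.0]
contact_force: [0.5, -0.5, -1.0]
opening: 0.599
finger_force: 0.0
```

play_rows --pt "60 -0.0083 0.0103 0 0 0 8.67" --pt "60 -0.0083 0.0103 0 0 0 8.67" --pt "60 -0.0083 0.0103 0 0 0 8.67" --pt "60 -0.0083 0.0103 0 0 0 8.67" --pt "60 -0.0083 0.0103 0 0 0 8.67" --pt "60 -0.0083 0.0103 0 0 0 8.67" --pt "60 -0.0083 0.0103 0 0 0 8.67" --pt "60 -0.0083 0.0103 0 0 0 8.67"

```text
clock: 23.98
tool_pos: [0.4973, -0.2555, 0.4078]
eef_rot: [0.984, 0.177, 0.0, -0.0]
contact_force: [-0.1, 0.7, -0.1]
opening: 0.599
finger_force: 0.0
```

play_rows --pt "60 -0.0083 0.0103 0 0 0 8.67" --pt "60 -0.0083 0.0103 0 0 0 8.67" --pt "60 -0.0083 0.0103 0 0 0 8.67" --pt "60 -0.0083 0.0103 0 0 0 8.67" --pt "60 0 0 0 0 0 0" --pt "60 0 0 0 0 0 0"

```text
clock: 24.72
tool_pos: [0.4708, -0.2993, 0.4076]
eef_rot: [0.993, -0.12, 0.0, -0.0]
contact_force: [-0.5, 0.3, -0.3]
opening: 0.594
finger_force: 0.0
```

```bash
python3 - <<'E'
from h import *
ap(1,[0,0,-.108],[0,0,0]); ap(12,[-.0083,.0103,0],[0,0,8.67]); chk()
cw,im=snap('wrist','w12.png'); cw=wcam()
print([(k['score'],c2w(cw,k['at'])) for k in finder.spot_in('wrist','lens')[:3]])
h=cv2.cvtColor(im,cv2.COLOR_RGB2GRAY); print('pred lens',w2px(cw,[.551,-.343,.02]),'end',w2px(cw,[.431,-.311,.024]))
for lab in('loupe','loupe_handle'):
  for k in finder.regions_of('wrist',lab)[:3]:
    ys,xs=np.where(k['mask']); print(lab,k['score'],xs.min(),xs.max(),ys.min(),ys.max(),[(int(y),int(xs[ys==y].min()),int(xs[ys==y].max())) for y in range(ys.min(),ys.max(),20)])
c,im=snap('scene','scene4.png')
print([(k['score'],c2w(c,k['at']),w2px(c,c2w(c,k['at']))) for k in finder.spot_in('scene','focus_mark')[:3]])
cr=im[170:262,190:312][:,:,::-1]; cv2.imwrite('pics/col.png',cv2.resize(cr,None,fx=6.4,fy=6.4,interpolation=cv2.INTER_CUBIC))
E
```

```text
meas-cmd [0.0007 0.0002 0.    ] [ 0.0533  0.0325 -0.1977] F [-0.4956  0.29   -0.2873] t 24.725
[(0.94, array([ 0.388 , -0.0094,  0.0166])), (0.86, array([ 0.3929, -0.4537,  0.0111])), (0.7, array([ 0.5418, -0.3372,  0.0115]))]
pred lens [299.933   76.7806] end [295.8896 200.8252]
loupe 0.95 390 480 102 247 [(102, 463, 468), (122, 452, 474), (142, 444, 466), (162, 436, 457), (182, 428, 448), (202, 395, 453), (222, 391, 455), (242, 406, 439)]
loupe 0.75 0 79 269 330 [(269, 71, 75), (289, 50, 65), (309, 0, 24), (329, 0, 2)]
loupe 0.62 269 337 41 203 [(41, 303, 305), (61, 273, 334), (81, 269, 337), (101, 275, 330), (121, 295, 308), (141, 294, 308), (161, 294, 307), (181, 293, 306), (201, 294, 305)]
loupe_handle 0.85 390 479 102 247 [(102, 462, 469), (122, 451, 474), (142, 443, 465), (162, 436, 458), (182, 427, 448), (202, 394, 454), (222, 391, 456), (242, 405, 439)]
loupe_handle 0.85 156 287 252 321 [(252, 164, 167), (272, 170, 278), (292, 228, 286), (312, 239, 282)]
loupe_handle 0.75 0 80 268 331 [(268, 73, 74), (288, 50, 67), (308, 0, 22), (328, 0, 5)]
[(0.57, array([0.6872, 0.0054, 0.1912]), array([237.1493, 200.3901]))]
```

View pics/col.png

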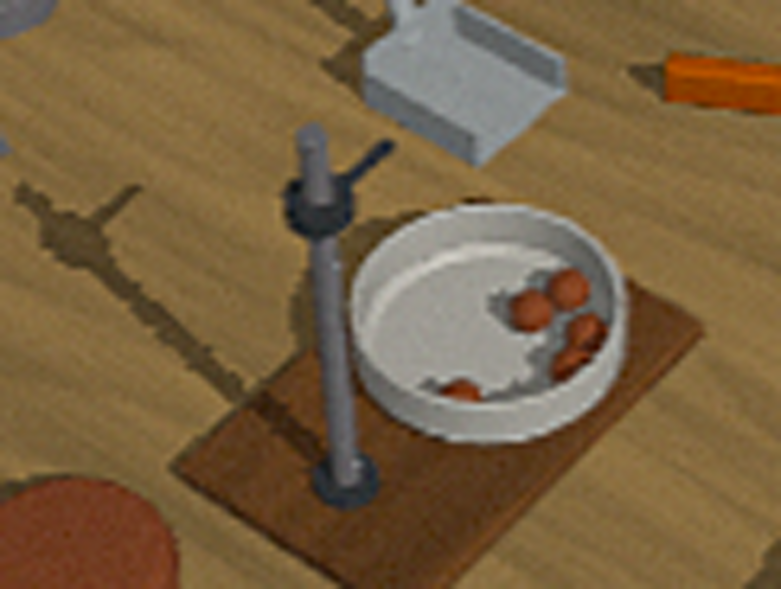

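The crop shows five beads in the dish, the scoop flat on bare table, and the collar centred at (320,206) with the post top at (312,132). That puts the collar about 41 mm below the post top, so z≈0.181. Next, the loupe grasp.

```bash
python3 - <<'E'
from h import *
c=cam('scene')
for pb in [(.6835,.0031),(.682,.006)]: print([w2px(c,[*pb,z]).round(1).tolist() for z in (.012,.176,.181,.186,.222)])
cw=wcam(); im=cv2.imread('pics/w12.png'); g=cv2.cvtColor(im,cv2.COLOR_BGR2GRAY).astype(int)
for v in (130,150,170,190,200): 
    x=np.where(g[v,270:330]<65)[0]+270; print(v,x.min(),x.max(),len(x))
print('col',[int(k) for k in g[190:214,300]])
C=px2w(cw,303,77,.02); e=px2w(cw,299.5,203,.024); a=px2w(cw,301.5,130,.024); print(C,e,np.linalg.norm(C-e)); d=a-e; d2=C-e; print(np.degrees(np.arctan2(d[1],d[0])),np.degrees(np.arctan2(d2[1],d2[0])))
k=finder.regions_of('wrist','lens')
for q in k: ys,xs=np.where(q['mask']); print(q['score'],xs.min(),xs.max(),ys.min(),ys.max(),xs.mean(),ys.mean())
E
```

```text
[[242.3, 244.8], [237.9, 203.4], [237.8, 202.0], [237.6, 200.6], [236.5, 190.2]]
[[243.5, 245.0], [239.2, 203.5], [239.1, 202.2], [238.9, 200.7], [237.8, 190.4]]
130 295 308 12
150 295 307 13
170 294 307 14
190 294 306 13
200 294 305 12
col [59, 59, 61, 58, 60, 62, 61, 60, 57, 62, 61, 58, 61, 103, 153, 156, 160, 158, 158, 159, 156, 155, 156, 153]
[ 0.5501 -0.3458  0.02  ] [ 0.4277 -0.3142  0.024 ] 0.12647655879071049
-14.349648954822088 -14.496796347931676
0.97 0 80 269 331 38.28552971576227 297.6291989664083
0.77 390 480 102 247 434.5921820303384 189.5219758848697
0.67 269 337 42 203 302.4571318723568 96.85121107266436
0.63 157 288 252 321 245.93207196029778 288.5065136476427
```

```bash
python3 - <<'E'
from h import *
A=cmd(); print(A[:3,3]); B=plan(A,grip([.4804,-.3279,A[2,3]-.147],-14.4),2); plan(B,grip([.4804,-.3279,.022],-14.4),1)
E
```

```text
[ 0.4702 -0.2996  0.4076]
2 x [0.0084, 0.0125, -0.0001] [0.02, -0.0, 0.19]
1 x [-0.0, 0.0, 0.2386] [0.0, 0.0, 0.0]
```

play_rows --pt "60 0.0084 0.0125 0 0 0 0.19" --pt "60 0.0084 0.0125 0 0 0 0.19" --pt "60 0 0 0.05 0 0 0" --pt "60 0 0 0.05 0 0 0" --pt "60 0 0 0.05 0 0 0" --pt "60 0 0 0.04 0 0 0" --pt "60 0 0 0.02 0 0 0" --pt "60 0 0 0.012 0 0 0"

```text
clock: 26.08
tool_pos: [0.4809, -0.3292, 0.1846]
eef_rot: [0.992, -0.126, 0.0, 0.0]
contact_force: [0.4, -0.2, -0.6]
opening: 0.601
finger_force: 0.0
```

play_rows --pt "60 0 0 0.008 0 0 0" --pt "60 0 0 0.006 0 0 0" --pt "60 0 0 0.0026 0 0 0" --pt "60 0 0 0 0 0 0"

```text
clock: 26.58
tool_pos: [0.4807, -0.3286, 0.169]
eef_rot: [0.992, -0.125, 0.0, 0.0]
contact_force: [0.0, 0.2, -0.0]
opening: 0.597
finger_force: 0.0
```

```bash
python3 - <<'E'
from h import *
ap(2,[.0084,.0125,0],[0,0,.19]); ap(1,[0,0,.2386],[0,0,0]); chk()
cw,im=snap('wrist','w13.png'); cw=wcam(); g=cv2.cvtColor(im,cv2.COLOR_RGB2GRAY).astype(int)
print('grasp px',w2px(cw,[.4804,-.3279,.024]),w2px(cw,[.55,-.3458,.02]))
for v in (150,180,210,240): 
    x=np.where(g[v,220:340]<65)[0]+220; print(v,x.min() if len(x) else 0,x.max() if len(x) else 0,len(x))
E
```

```text
meas-cmd [ 0.0004 -0.0006  0.    ] [-0.0122  0.0302  0.    ] F [ 0.0296  0.1894 -0.0448] t 26.575
grasp px [276.3553 299.9542] [276.4239 115.1015]
150 0 0 0
180 0 0 0
210 257 290 34
240 256 291 36
```

play_rows --pt "0 0 0 0 0 0 0" --pt "0 0 0 0 0 0 0" --pt "0 0 0 0 0 0 0" --pt "0 0 0 0 0 0 0" --pt "0 0 0 0 0 0 0" --pt "0 0 0 0 0 0 0" --pt "0 0 0 0 0 0 0" --pt "0 0 0 0 0 0 0" --grip_force 50

```text
clock: 27.62
tool_pos: [0.4807, -0.3285, 0.1687]
eef_rot: [0.992, -0.125, 0.0, 0.0]
contact_force: [0.3, -0.1, 0.1]
opening: 0.154
finger_force: 50.0
```

```bash
python3 - <<'E'
from h import *
chk(); cw,im=snap('wrist','w14.png'); cw=wcam()
g=cv2.cvtColor(im,cv2.COLOR_RGB2GRAY).astype(int)
for k in finder.regions_of('wrist','loupe')[:3]:
    ys,xs=np.where(k['mask']); print(k['score'],xs.min(),xs.max(),ys.min(),ys.max(),[(int(y),int(xs[ys==y].min()),int(xs[ys==y].max())) for y in range(ys.min(),ys.max(),25)])
A=cmd(); B=A.copy(); B[2,3]+=.22; plan(A,B,6)
E
```

```text
meas-cmd [ 0.0004 -0.0004 -0.0003] [ 0.0019  0.0028 -0.0028] F [ 0.2523 -0.0915  0.0561] t 27.625
0.7 474 550 375 419 [(375, 485, 549), (400, 474, 543)]Traceback (most recent call last):
  File "<stdin>", line 5, in <module>
    return umr_minimum(a, axis, None, out, keepdims, initial, where)
ValueError: zero-size array to reduction operation minimum which has no identity
```

play_rows --pt "0 0 0 -0.02 0 0 0" --pt "0 0 0 -0.04 0 0 0" --pt "0 0 0 -0.04 0 0 0" --pt "0 0 0 -0.04 0 0 0" --pt "0 0 0 -0.04 0 0 0" --pt "0 0 0 -0.04 0 0 0" --pt "0 0 0 0 0 0 0"

```text
clock: 28.6
tool_pos: [0.4812, -0.3288, 0.393]
eef_rot: [0.992, -0.126, 0.004, 0.002]
contact_force: [0.3, 0.2, -1.2]
opening: 0.15
finger_force: 50.0
```

```bash
python3 - <<'E'
from h import *
im=cv2.imread('pics/w14.png'); g=cv2.cvtColor(im,cv2.COLOR_BGR2GRAY); cw=wcam()
o=cv2.HoughCircles(cv2.GaussianBlur(g[:230],(5,5),1),cv2.HOUGH_GRADIENT,1,40,param1=80,param2=25,minRadius=50,maxRadius=120); print(o[0][:4] if o is not None else None)
ap(1,[0,0,-.22],[0,0,0]); chk()
c2,im=snap('wrist','w15.png'); g=cv2.cvtColor(im,cv2.COLOR_RGB2GRAY)
o2=cv2.HoughCircles(cv2.GaussianBlur(g[:230],(5,5),1),cv2.HOUGH_GRADIENT,1,40,param1=80,param2=25,minRadius=50,maxRadius=120); print(o2[0][:4] if o2 is not None else None)
for ci in ([o[0][0]] if o is not None else [])+([o2[0][0]] if o2 is not None else []): print(px2w(cw,ci[0],ci[1],.02))
# table-frame check: expected lens
x=np.where(g[215,220:340]<65)[0]+220; print(x.min(),x.max())
E
```

```text
[[274.5 113.5  83.8]]
meas-cmd [ 0.0008 -0.0009  0.004 ] [-0.138   0.4257  0.024 ] F [ 0.285   0.2414 -1.1957] t 28.6
[[278.5 110.5  81.2]]
[ 0.5507 -0.3453  0.02  ]
[ 0.5513 -0.3469  0.02  ]
259 294
```

```bash
python3 - <<'E'
from h import *
A=cmd(); print(A[:3,3]); plan(A,grip([.5143,.0063,.242],0),14)
E
```

```text
[ 0.4803 -0.3279  0.389 ]
14 x [-0.0008, -0.024, -0.0] [0.0, 0.0, -1.03]
```

play_rows --pt "0 -0.0008 -0.024 0 0 0 -1.03" --pt "0 -0.0008 -0.024 0 0 0 -1.03" --pt "0 -0.0008 -0.024 0 0 0 -1.03" --pt "0 -0.0008 -0.024 0 0 0 -1.03" --pt "0 -0.0008 -0.024 0 0 0 -1.03" --pt "0 -0.0008 -0.024 0 0 0 -1.03" --pt "0 -0.0008 -0.024 0 0 0 -1.03" --pt "0 -0.0008 -0.024 0 0 0 -1.03"

```text
clock: 29.65
tool_pos: [0.5098, -0.1358, 0.3872]
eef_rot: [0.999, -0.052, -0.002, -0.001]
contact_force: [-0.1, 0.2, -0.7]
opening: 0.156
finger_force: 50.0
```

play_rows --pt "0 -0.0008 -0.024 0 0 0 -1.03" --pt "0 -0.0008 -0.024 0 0 0 -1.03" --pt "0 -0.0008 -0.024 0 0 0 -1.03" --pt "0 -0.0008 -0.024 0 0 0 -1.03" --pt "0 -0.0008 -0.024 0 0 0 -1.03" --pt "0 -0.0004 -0.012 0 0 0 -0.515" --pt "0 -0.0004 -0.012 0 0 0 -0.515" --pt "0 0 0 0 0 0 0"

```text
clock: 30.65
tool_pos: [0.5142, 0.0061, 0.3883]
eef_rot: [1.0, 0.001, -0.0, 0.0]
contact_force: [-0.5, -0.6, -1.4]
opening: 0.155
finger_force: 50.0
```

```bash
python3 - <<'E'
from h import *
ap(13,[-.0008,-.024,0],[0,0,-1.03]); ap(2,[-.0004,-.012,0],[0,0,-.515]); snap('top');chk(); A=cmd(); print(A[:3,3])
c2,im=snap('wrist','w16.png'); cw=wcam(); g=cv2.cvtColor(im,cv2.COLOR_RGB2GRAY)
print('lens px exp',w2px(cw,[.5868,.0063,.24]),'dish',w2px(cw,[.587,.006,.044]),'post base',w2px(cw,[.682,.006,.012]))
o2=cv2.HoughCircles(cv2.GaussianBlur(g[:230],(5,5),1),cv2.HOUGH_GRADIENT,1,30,param1=80,param2=20,minRadius=40,maxRadius=120); print(o2[0][:5] if o2 is not None else None)
# level check from the scene camera
for n in('scene','top'):
    c,im=snap(n,n+'7.png')
    for k in finder.regions_of(n,'loupe')[:5]:
        ys,xs=np.where(k['mask']); print(n,round(k['score'],2),xs.min(),xs.max(),ys.min(),ys.max())
    print(n,'exp lens',w2px(c,[.5868,.0063,.24]),'spots',[(round(k['score'],2),c2w(c,k['at'])) for k in finder.spot_in(n,'lens')[:5]])
E
```

```text
meas-cmd [ 0.0002 -0.0006 -0.0004] [-0.0277 -0.0259 -0.0043] F [ 0.3808 -0.8903 -1.4467] t 30.7
[0.5141 0.0057 0.3888]
lens px exp [275.2583 112.9412] dish [276.2493  95.5472] post base [276.2782 -20.2588]
[[275.5 114.5  82.9]
 [275.5  83.5  74.3]
 [316.5  99.5  67.7]
 [259.5 141.5  62.8]
 [290.5 142.5  62.1]]
scene 0.85 248 268 135 154
scene 0.71 249 280 148 178
scene 0.71 169 213 120 139
scene 0.58 293 345 177 197
scene exp lens [262.8667 163.7161] spots [(0.96, array([ 0.3998, -0.4618,  0.0117])), (0.87, array([0.5795, 0.0087, 0.2346])), (0.85, array([ 0.3307, -0.2357,  0.0168])), (0.56, array([0.3643, 0.0605, 0.0118]))]
top 0.87 402 426 242 280
top 0.83 335 364 272 296
top 0.72 253 270 273 292
top exp lens [279.9648 196.6476] spots [(0.88, array([ 0.3854, -0.4509,  0.0127])), (0.67, array([0.342 , 0.0751, 0.0152])), (0.65, array([ 0.3312, -0.2389,  0.0139])), (0.57, array([ 0.4653, -0.1462,  0.0746]))]
```

play_rows --pt "0 0 -0.0004 0.006 0 0 0" --pt "0 0 0 0.01 0 0 0" --pt "0 0 0 0.012 0 0 0" --pt "0 0 0 0.01 0 0 0" --pt "0 0 0 0.006 0 0 0" --pt "0 0 0 0.0043 0 0 0" --pt "0 0 0 0 0 0 0" --pt "0 0 0 0 0 0 0"

```text
clock: 32.05
tool_pos: [0.5145, 0.0056, 0.3405]
eef_rot: [1.0, 0.0, 0.0, 0.0]
contact_force: [-0.1, 0.0, -0.8]
opening: 0.155
finger_force: 50.0
```

```bash
python3 - <<'E'
from h import *
ap(1,[0,-.0004,.0483],[0,0,0]); chk()
snap('top'); c2,im=snap('wrist','w17.png'); cw=wcam(); chk(); g=cv2.cvtColor(im,cv2.COLOR_RGB2GRAY)
o2=cv2.HoughCircles(cv2.GaussianBlur(g[:230],(5,5),1),cv2.HOUGH_GRADIENT,1,60,param1=80,param2=25,minRadius=60,maxRadius=120); print(o2[0][:3])
print('lens',px2w(cw,*o2[0][0][:2],.1915))
c,im=snap('scene','scene8.png'); print(beads(im)[2:5])
for k in finder.regions_of('scene','loupe')[:5]:
    ys,xs=np.where(k['mask']); print(round(k['score'],2),xs.min(),xs.max(),ys.min(),ys.max())
print('exp',[w2px(c,[.587+a,.006+b,.1915]).round(1).tolist() for a,b in((0,0),(.034,0),(-.034,0),(0,.034),(0,-.034))],w2px(c,[.682-.042,.006,.1815]))
print([(k['score'],c2w(c,k['at'])) for k in finder.spot_in('scene','focus_mark')[:1]], [c2w(c,k['at']) for k in finder.spot_in('scene','lens')[:5]])
a=cv2.imread('pics/scene4.png').astype(int);b=im[:,:,::-1].astype(int); d=np.abs(a-b).max(2)[180:215,228:246]; print('collar change',d.max(),(d>40).sum())
E
```

```text
meas-cmd [ 0.0004 -0.0004 -0.    ] [ 0.0006  0.0367 -0.0005] F [-0.0925  0.0158 -0.8439] t 32.05
meas-cmd [ 0.0004 -0.0005  0.    ] [-0.0008  0.0439  0.0007] F [ 0.4525  0.9656 -0.4331] t 32.15
[[275.5 108.5  82.3]]
lens [0.5883 0.0066 0.1915]
[(66, [275.0, 216.0]), (770, [200.0, 260.0]), (295, [407.0, 309.0])]
0.91 252 281 161 192
0.69 169 213 121 139
0.65 249 269 137 168
0.59 293 345 178 196
exp [[263.4, 177.9], [254.8, 185.3], [271.7, 170.7], [273.8, 183.6], [253.2, 172.4]] [250.1206 192.3745]
[(0.62, array([ 0.4673, -0.1477,  0.0612]))] [array([0.5831, 0.0124, 0.1854]), array([0.3649, 0.0575, 0.0137]), array([ 0.4009, -0.4598,  0.0124]), array([ 0.3569, -0.2189,  0.0161]), array([0.6829, 0.0077, 0.1842])]
collar change 65 109
```

```bash
python3 - <<'E'
import cv2
for n in('scene4','scene8'):
    g=cv2.cvtColor(cv2.imread(f'pics/{n}.png'),cv2.COLOR_BGR2GRAY); print(n)
    for u in (236,239,242): print([int(x) for x in g[186:214,u]])
E
```

```text
scene4
[109, 106, 101, 108, 100, 90, 89, 81, 93, 95, 90, 91, 33, 17, 43, 47, 44, 40, 34, 20, 66, 130, 118, 114, 111, 114, 106, 115]
[121, 108, 107, 97, 95, 94, 103, 93, 97, 92, 94, 93, 93, 93, 96, 96, 52, 49, 46, 47, 38, 48, 75, 77, 76, 76, 74, 70]
[114, 111, 113, 109, 103, 106, 113, 114, 113, 110, 122, 69, 49, 58, 58, 57, 43, 53, 42, 45, 60, 94, 92, 85, 90, 129, 100, 101]
scene8
[118, 65, 64, 63, 93, 77, 73, 64, 87, 96, 92, 91, 30, 21, 43, 51, 54, 51, 35, 23, 64, 136, 120, 119, 118, 111, 111, 121]
[117, 112, 111, 99, 97, 105, 105, 96, 96, 102, 100, 99, 96, 96, 96, 97, 62, 52, 51, 47, 46, 49, 83, 78, 76, 70, 72, 81]
[119, 125, 113, 112, 113, 108, 116, 122, 121, 117, 126, 63, 55, 59, 57, 56, 50, 58, 50, 43, 67, 93, 93, 98, 93, 131, 100, 100]
```

```bash
python3 - <<'E'
from h import *
c=cam('scene')
for z in (.177,.181,.185): print(z,[w2px(c,[.6918,.016,z+d]).round(1).tolist() for d in(-.006,.006)],'top far',w2px(c,[.6722,-.004,z+.006]).round(1), 'sides',w2px(c,[.692,-.004,z]).round(1))
E
```

```text
0.177 [[239.8, 209.0], [239.4, 205.7]] top far [238.6 197.5] sides [233.4 203.8]
0.181 [[239.6, 207.9], [239.3, 204.6]] top far [238.5 196.4] sides [233.3 202.7]
0.185 [[239.5, 206.8], [239.2, 203.5]] top far [238.4 195.3] sides [233.2 201.6]
```

```bash
python3 -c "
from plant import r
print(r.finish_job())"
```

```text
the job is handed in; nothing more can be done
None
```

I handed the job in at about 32 s: five beads are in the dish, the scoop lies flat on bare table, and the loupe is held level over the middle of the dish with its lens at about 181.5 mm. I measured the collar at 181–182 mm and it had not moved in the pictures; I did not specifically re-check the jar and knife at the end.

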